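# Set the vial rack's stiff jaw to its mark and sort the sample vials in it

### The arm

A 7-joint arm with a two-finger parallel gripper is mounted at the origin on the work surface. World frame = base frame: x ahead of the robot, y to its left, z up, the work surface at z = 0. Lengths are in m, angles in rad, forces in N, time in s.
With the tool pointing down it reaches from about 0.425 to 0.925 m from the base axis. Payload 6.8 kg.
Tool frame: the origin (TCP) lies at the very end of the fingers, on their centre line; the grasp point (between the pads) lies 19 mm behind it; x points along the fingers, y is the direction in which the jaws open and shut, and the axes are right-handed (so a half turn about x gives the same grasp; the last joint's range is limited). The gripper opens to 85 mm and grips with 20 to 120 N. Pads are 22 mm wide; open, the fingers measure 114 mm over their backs; the gripper's body (76 mm by 85 mm) begins 54 mm behind the grasp point. The pads swing forward as they close: fully open they stand 13 mm farther back than shut.
Start: joints at [-1.421, 0.477, 0.022, 1.555, -0.011, 1.109, -0.083], TCP at [0.172, 0.653, 0.231] pointing down, gripper open.
Joint ranges: [-2.96, 2.96], [-0.34, 2.1], [-1.41, 1.46], [0.24, 2.44], [-1.37, 4.51], [0.17, 1.92], [-2.96, 2.96]. Speed limits (rad/s): [2.39, 2.39, 3.14, 3.14, 3.14, 3.14, 3.14].

### API

Orientations are given as a rotation vector (axis times angle).
In Python, from bench import get_obs, grab_frame, camera_info, hand_in gives the robot as it stands.
- The arm moves only by the tool apply_moves, never from a script. Its argument "series" is text: rows parted by semicolons, each of 7 numbers parted by spaces: the turn, a rotation vector about the tool's x, y, z in rad, then the shift along the tool's x, y, z in m, then the opening, from 0 (shut) to 1 (fully open). In form: wx wy wz tx ty tz hand; .... A call has 1 to 12 rows; each row is the pose to reach, as a shift and turn from the pose commanded when the call began, along the tool's axes at that moment; what a row does not reach only later rows make up. A row lasts 1/8 s, in which the tool goes at most 62.5 mm and 10.7 degrees, less where a joint would pass 70% of its speed; a pose out of reach is approached as far as the arm can. A call with a gripper value outside its range is refused whole. The fingers move at their own pace and stop on an object; "force" is the grip in N (left out, the last holds). Time passes only in rows, so rows that repeat a pose let the fingers close. It gives the time, the measured TCP pose, the force and the opening at its end, in the units of the state.
- get_obs(): the state, without advancing time (a new reading comes with each control period).
- grab_frame(name): name is "scene" or "top" or "wrist"; returns the picture (480x640x3 uint8, blue, green, red); there is no depth.
- camera_info(name): a dict with "fov_y" (degrees; the focal length in pixels is half the picture's height over the tangent of half this angle, whatever the lens; pixels are square), "cx", "cy" (the principal point, pixels), "rvec" (rotation vector, rad) and "tvec" (3), from world to camera coordinates, as OpenCV has them. Camera axes: x right, y down, z forward; pixel columns grow to the right and rows downward; lengths in m; the calibration is good to about 2 mm. A picture is of the moment at which its call begins: read the wrist's pose just before it. camera_info takes no time and is no camera call; for the wrist camera it gives the pose at the moment of the call.
- hand_in(): hands the job in, once; it reports no verdict.
The state is a dict: "clock": time; "joints": joint angles; "qvel": joint speeds; "tau": joint torques, N m; "tcp_pos": TCP position; "orientation": TCP orientation; "contact_force": force on the tool from outside, world axes, zero at the start; "moment": the same for the moment, N m; "grip_width": finger opening in m.
Only numpy, scipy, OpenCV 4.12 (cv2) and the standard library are available. Lean on these libraries where they do the work, as an engineer would, in place of code of your own. Each camera call takes 0.05 s, during which the arm holds its last target.

### The job

On the water-lab bench, nudge the hanging rack's stiff jaw closed a little at a time until its pointer stands on the white mark, never running past the mark, then throw the lock lever fully over to its other side. With the slot so set, sort the capped vials by whether they fit it: leave each one that fits hanging upright by its collar between the rails, and put each one too fat for it into the loose grey tray. The jaw must stay on its mark, and the bottles and other things standing about must not be knocked away.

Things in the scene. Friction and masses are not known exactly. Their poses are not given: they have to be found in the camera images.
- rack: fixed vial rack, base 280 x 285 x 10 mm. Origin on the table under the slot's centre line, z up. The slot runs along its x, usable x -100 to +100 mm; +y rail: fixed grey wall, inner edge y = +17.5 mm, 30 mm thick; -y rail: the sliding jaw. Rail tops 110 mm up, open below. A slim vial hangs by its collar, underside 30 mm above the table; a fat one stops with its underside on the rail tops.
- jaw (a joint): position of the stiff sliding jaw in m; grows as the jaw moves along the rack's +y and closes the slot. Slot width = 0.095 - value. 0.060 = pointer at the middle of the mark (slot 35 mm); the mark is 5 mm wide (0.0575 to 0.0625). Dry friction, about 9 N to move it, stays where it is left. There is a stop only at 0.078, past the mark.
- push_face (a point): middle of the jaw's upright outer face (looks along the rack's -y; 205 mm long along x, 40 to 110 mm above the table, black rubber strip): push here along the rack's +y. The jaw's flat top, 232 x 90 mm, is 110 mm above the table, the same height as the fixed rail.
- pointer (a point): middle of the jaw's thin brass pointer, on top of the black scale bar at the rack's -x end, 110 mm above the table; moves with the jaw
- mark (a point): middle of the white mark, 5 mm wide along y, on top of the black scale bar
- slot_mid (a point): middle of the slot when the jaw stands at the mark, at the height of the rails' tops (110 mm)
- lock (a joint): angle in rad of the lock lever beyond the fixed wall, 84 mm to the rack's +y of the slot: about 0 leaning to the rack's -x (open), 1.0 leaning to +x (locked, its stop). Moves easily and stays where it is left; it does not change the jaw's friction.
- lock_tip (a point): centre of the lever's black ball, 26 mm across, about 98 to 107 mm above the table; the lever is a 10 mm rod 75 mm long from pivot to ball, its pivot 32 mm above the table midway between its two ends, swinging along the rack's x
- tray: loose grey open tray, 210 (its x) x 120 x 40 mm, walls and floor 4 mm thick. Origin: centre of the underside, z up. 0.7 kg. It may get pushed aside during the job.
- vial1: capped vial standing upright, white round body 80 mm tall, either slim (30 mm across) or fat (42 mm): the name does not tell. All have the same grey collar (50 mm across, 80 to 85 mm above the underside) and grey cap (28 mm across, 85 to 111 mm up), good to grip. 0.08 to 0.2 kg. Origin: centre of the underside, z up along the vial. May be absent.
- vial2: capped vial standing upright, white round body 80 mm tall, either slim (30 mm across) or fat (42 mm): the name does not tell. All have the same grey collar (50 mm across, 80 to 85 mm above the underside) and grey cap (28 mm across, 85 to 111 mm up), good to grip. 0.08 to 0.2 kg. Origin: centre of the underside, z up along the vial. May be absent.
- vial3: capped vial standing upright, white round body 80 mm tall, either slim (30 mm across) or fat (42 mm): the name does not tell. All have the same grey collar (50 mm across, 80 to 85 mm above the underside) and grey cap (28 mm across, 85 to 111 mm up), good to grip. 0.08 to 0.2 kg. Origin: centre of the underside, z up along the vial. May be absent.
- vial4: capped vial standing upright, white round body 80 mm tall, either slim (30 mm across) or fat (42 mm): the name does not tell. All have the same grey collar (50 mm across, 80 to 85 mm above the underside) and grey cap (28 mm across, 85 to 111 mm up), good to grip. 0.08 to 0.2 kg. Origin: centre of the underside, z up along the vial. May be absent.
- vial5: capped vial standing upright, white round body 80 mm tall, either slim (30 mm across) or fat (42 mm): the name does not tell. All have the same grey collar (50 mm across, 80 to 85 mm above the underside) and grey cap (28 mm across, 85 to 111 mm up), good to grip. 0.08 to 0.2 kg. Origin: centre of the underside, z up along the vial. May be absent.
- vial6: capped vial standing upright, white round body 80 mm tall, either slim (30 mm across) or fat (42 mm): the name does not tell. All have the same grey collar (50 mm across, 80 to 85 mm above the underside) and grey cap (28 mm across, 85 to 111 mm up), good to grip. 0.08 to 0.2 kg. Origin: centre of the underside, z up along the vial. May be absent.
- water_a: clear capped water bottle, 64 mm across, 190 mm tall. Bystander; origin at its underside.
- water_b: amber capped bottle, 64 mm across, 200 mm tall. Bystander; origin at its underside.
- jar: amber jar with a lid, 56 mm across, 75 mm tall. Bystander; origin at its underside.
- beaker: open glass beaker, 64 mm across, 75 mm tall. Bystander; origin at its underside.
- marker: felt marker lying down, 130 mm long, 17 mm thick. Bystander; origin at its underside.
- spatula: steel spoon lying down, 170 mm long. Bystander; origin at its underside.

How it is judged:
By the outcome, as a careful person would: the job done as asked, in the order asked, and still so for the second after the job is handed in, with the robot touching nothing.
Of vial1, vial2, vial3, vial4, vial5, vial6 only 3 to 4 are there at a start; the rules pass over those that are not, and their reading is None.
At some moment in a run one of tray may be knocked a few centimetres aside while the robot is not near it.
It also fails if it takes over 210 s, if anything falls off the work surface, if the arm or the gripper's body presses on something with over 40 N, if the wrist force passes 120 N, or if a joint passes its speed limit or range.

## Working session

There is one attempt and no reset: what is moved stays moved. The work goes in short steps, Python scripts to look and compute and a tool call to move; the robot and the scene stay as the last step left them, time stands still between calls to the robot, and variables do not carry over. Pictures are saved under pics/ and viewed, and the job is handed in when it is done.

Besides the shell and the picture viewer there is one more tool, called after "Emit:" as name(argument=value, ...) on one line, values as JSON. apply_moves: Moves the arm, as the interface text tells. Its arguments: {"type":"object","properties":{"series":{"type":"string"},"force":{"type":"number"}},"required":["series"]}

```bash
ls; mkdir -p pics
python3 - <<'E'
from bench import *
import cv2
o=get_obs(); print(o)
for n in ["scene","top","wrist"]:
    print(n,camera_info(n)); cv2.imwrite(f"pics/{n}0.png",grab_frame(n))
E
```

```text
pics
{'clock': 0.0, 'joints': array([-1.42108287,  0.47782675,  0.02233044,  1.55647576, -0.01150185,
        1.10931396, -0.08310558]), 'qvel': array([ 0.00204468, -0.00039837,  0.00063081, -0.00054004, -0.00057765,
       -0.00073705,  0.0002321 ]), 'tau': array([-2.19275580e-05, -5.96458304e+01,  1.60813920e+00, -2.81202650e+01,
        1.24056620e-02,  9.42119979e-03,  3.47666258e-06]), 'tcp_pos': array([0.17195667, 0.65209632, 0.23029742]), 'orientation': array([ 0.20087972,  1.56141371, -0.20385959]), 'contact_force': array([-0.35706135, -0.24738792, -0.07566313]), 'moment': array([-0.02485645,  0.02118168, -0.0307802 ]), 'grip_width': 0.08544378702235277}
scene {'fov_y': 48.9369888583855, 'cx': 320.2066212400312, 'cy': 234.32823668806952, 'rvec': array([ 2.38627619,  0.84320741, -0.27208703]), 'tvec': array([-0.41699448, -0.21757873,  1.23830277])}
top {'fov_y': 47.506579624736474, 'cx': 327.0628169605395, 'cy': 239.30277060650252, 'rvec': array([ 2.16280564, -2.19305345,  0.12524633]), 'tvec': array([-0.01203649,  0.56843788,  1.01044454])}
wrist {'fov_y': 59.44904651685502, 'cx': 322.8388076126958, 'cy': 242.3412499697853, 'rvec': array([-2.2670644 , -1.74689728, -0.29213447]), 'tvec': array([-0.67433158, -0.04335328,  0.38067899])}
```

View pics/scene0.png

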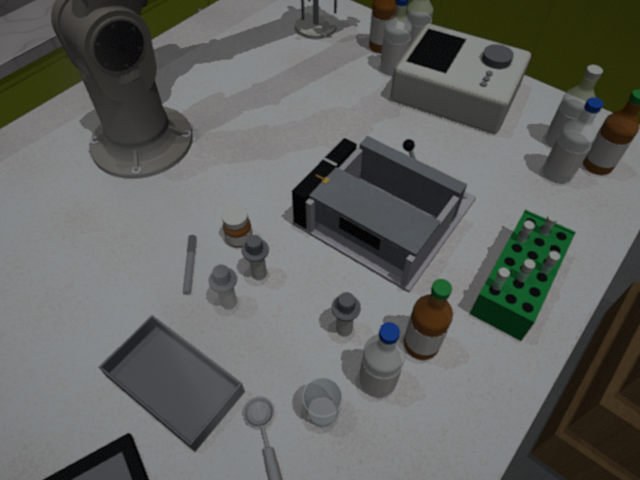

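View pics/top0.png

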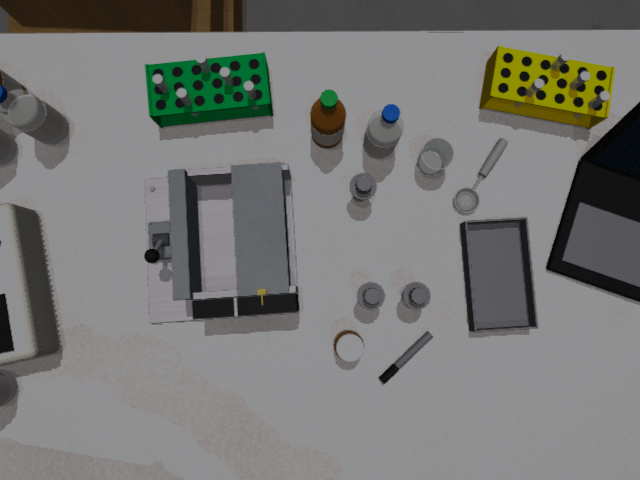

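View pics/wrist0.png

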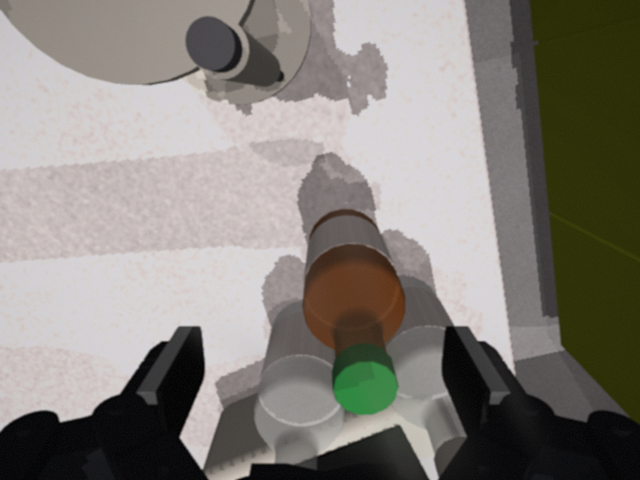

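Scene and top show the rack (jaw open, pointer about top (262,297), white mark about (236,305)), the lock ball at top (152,256), and three vials at top (363,187), (371,295), (416,294). The tray is at top (498,275). Next I'll zoom in and measure.

```bash
cat > h.py <<'E'
import numpy as np, cv2
from bench import *
from scipy.spatial.transform import Rotation as R
def cam(n):
    c=camera_info(n); f=240/np.tan(np.radians(c['fov_y']/2))
    K=np.array([[f,0,c['cx']],[0,f,c['cy']],[0,0,1.]]); return K,R.from_rotvec(c['rvec']).as_matrix(),np.array(c['tvec']),c
def proj(n,P,C=None):
    K,Rm,t,_=C or cam(n); q=(np.atleast_2d(P)@Rm.T+t)@K.T; return q[:,:2]/q[:,2:]
def ray(n,uv,z,C=None):
    K,Rm,t,_=C or cam(n); uv=np.atleast_2d(np.array(uv,float)); d=np.c_[uv,np.ones(len(uv))]@np.linalg.inv(K).T@Rm
    o=-Rm.T@t; s=(z-o[2])/d[:,2]; return o+d*s[:,None]
def save(img,name,box=None,k=1):
    if box: img=img[box[1]:box[3],box[0]:box[2]]
    cv2.imwrite(f'pics/{name}.png',cv2.resize(img,None,fx=k,fy=k,interpolation=cv2.INTER_CUBIC))
E
python3 - <<'E'
from h import *
np.set_printoptions(precision=4,suppress=True)
print(camera_info('top'))
for n in ['top','scene']:
    K,Rm,t,_=cam(n); print(n,-Rm.T@t,Rm)
print('table', proj('top',[[.4,0,0],[.9,0,0],[.6,.3,0],[.6,-.3,0]]))
print('vials', ray('top',[[363,184],[371,295],[416,294]],.111))
print('vials scene', ray('scene',[[347,299],[221,271],[253,243]],.111))
print('pointer,mark',ray('top',[[262,297],[236,305]],.11))
print('ball',ray('top',[152,256],.1),ray('scene',[409,145],.1))
print('tray',ray('top',[[463,222],[527,219],[535,327],[471,331]],.04))
t=cv2.imread('pics/top0.png'); s=cv2.imread('pics/scene0.png')
save(t,'t_rack',(130,140,310,335),4*.75)
save(s,'s_rack',(280,120,490,295),3.5)
save(s,'s_v',(190,190,390,350),4*.95)
E
```

```text
{'fov_y': 47.506579624736474, 'cx': 327.0628169605395, 'cy': 239.30277060650252, 'rvec': array([ 2.1628, -2.1931,  0.1252]), 'tvec': array([-0.012 ,  0.5684,  1.0104])}
top [ 0.4655 -0.0028  1.0619] [[-0.0146 -0.9998  0.0151]
 [-0.995   0.0131 -0.0991]
 [ 0.0989 -0.0164 -0.995 ]]
scene [ 0.8922 -0.4464  0.8714] [[ 0.7786  0.6275  0.0029]
 [ 0.5075 -0.627  -0.591 ]
 [-0.3691  0.4616 -0.8066]]
table [[317.7707 327.8284]
 [314.5588  77.0677]
 [162.7876 226.6844]
 [468.702  222.8205]]
vials [[ 0.6576 -0.0837  0.111 ]
 [ 0.4618 -0.0935  0.111 ]
 [ 0.4624 -0.1719  0.111 ]]
vials scene [[ 0.6609 -0.0859  0.111 ]
 [ 0.4616 -0.1774  0.111 ]
 [ 0.4639 -0.1006  0.111 ]]
pointer,mark [[0.4611 0.0956 0.11  ]
 [0.448  0.1406 0.11  ]]
ball [[0.5356 0.2896 0.1   ]] [[0.5382 0.2895 0.1   ]]
tray [[ 0.5966 -0.278   0.04  ]
 [ 0.6008 -0.4004  0.04  ]
 [ 0.3977 -0.405   0.04  ]
 [ 0.3922 -0.2849  0.04  ]]
```

View pics/t_rack.png

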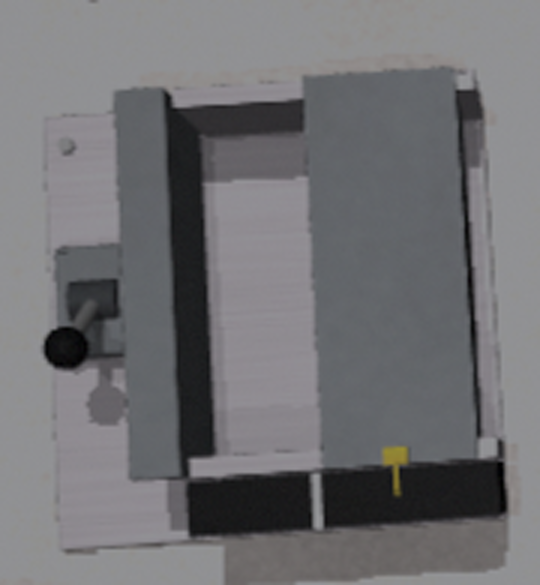

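View pics/s_v.png

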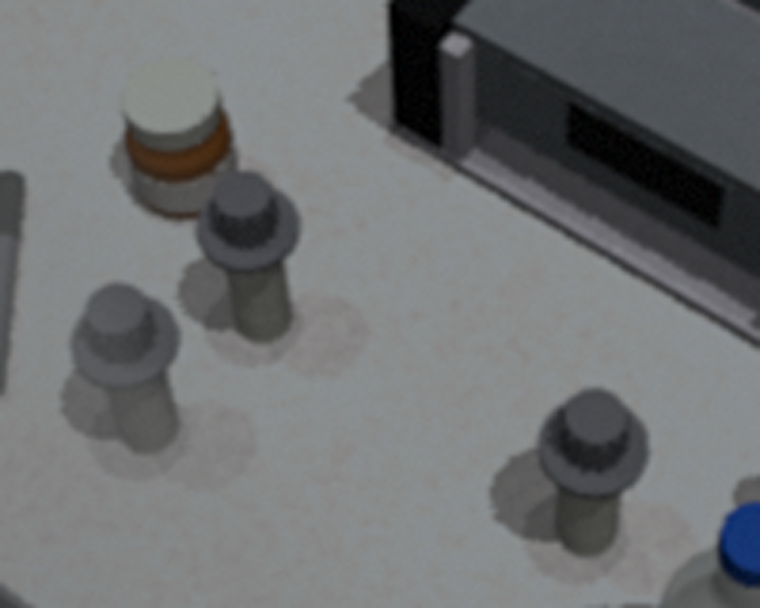

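View pics/s_rack.png

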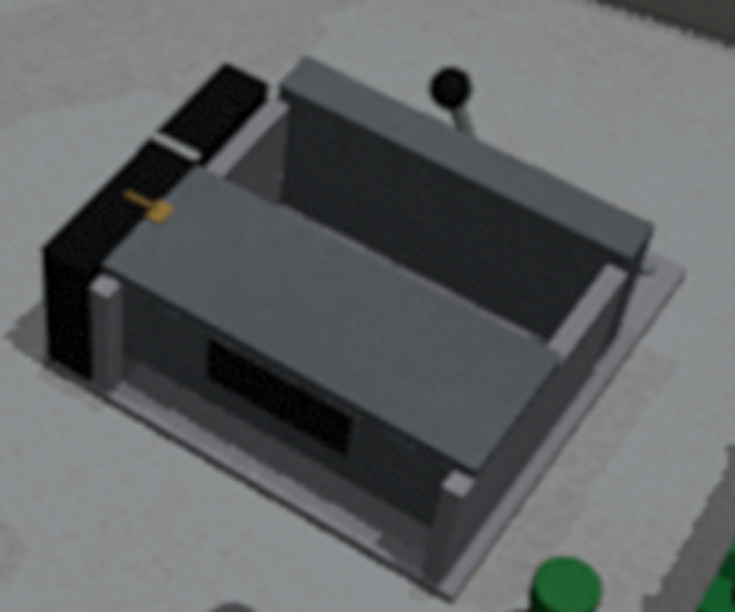

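Run:
```python
from h import *
np.set_printoptions(precision=4,suppress=True)
t=cv2.imread('pics/top0.png'); s=cv2.imread('pics/scene0.png')
g=lambda im:(255*(im/255.)**.55).astype('uint8')
save(g(t),'tg',None,1.25); save(g(s),'sg',None,1.25)
# expected body widths
C=cam('scene'); K,Rm,tt,_=C; 
xax=Rm[0]
for v in [[.660,-.0848],[.462,-.097],[.462,-.1745]]:
    p=np.array(v+[.03]); 
    for r in (.015,.021):
        a=proj('scene',[p-r*xax,p+r*xax],C); print(v,r,a.round(1).tolist(),a[1,0]-a[0,0])
# rack
w=np.array([(115,92),(165,88),(181,475),(131,478)])/3+[130,140]
j=np.array([(303,76),(456,68),(477,456),(322,462)])/3+[130,140]
print('wall',ray('top',w,.11)); print('jaw',ray('top',j,.11))
print('bar',ray('top',np.array([(188,483),(503,460),(505,512),(188,535)])/3+[130,140],.11))
print('base',ray('top',np.array([(45,117),(60,550)])/3+[130,140],.01))
print('mark', ray('top',np.array([(316,473),(318,528)])/3+[130,140],.11),'pointer',ray('top',np.array([(396,455),(397,495)])/3+[130,140],.11))
print('scene mark',ray('scene',np.array([(154,136),(194,158)])/3.5+[280,120],.11),'ptr',ray('scene',np.array([(127,193),(160,211)])/3.5+[280,120],.11))
```

```text
[0.66, -0.0848] 0.015 [[336.5, 320.9], [353.5, 320.9]] 16.98840216255212
[0.66, -0.0848] 0.021 [[333.1, 320.9], [356.9, 320.9]] 23.783763027573116
[0.462, -0.097] 0.015 [[249.9, 266.0], [265.8, 266.0]] 15.841102433385146
[0.462, -0.097] 0.021 [[246.8, 266.0], [268.9, 266.0]] 22.17754340673912
[0.462, -0.1745] 0.015 [[220.7, 293.8], [237.1, 293.8]] 16.429602554417443
[0.462, -0.1745] 0.021 [[217.4, 293.8], [240.4, 293.8]] 23.001443576184442
wall [[0.6858 0.2604 0.11  ]
 [0.6878 0.231  0.11  ]
 [0.4606 0.2193 0.11  ]
 [0.4594 0.248  0.11  ]]
jaw [[0.6942 0.1499 0.11  ]
 [0.698  0.0595 0.11  ]
 [0.4691 0.0488 0.11  ]
 [0.4669 0.1383 0.11  ]]
bar [[0.456  0.2153 0.11  ]
 [0.4665 0.0338 0.11  ]
 [0.4367 0.0329 0.11  ]
 [0.4263 0.215  0.11  ]]
base [[0.6929 0.3331 0.01  ]
 [0.414  0.3185 0.01  ]]
mark [[0.4607 0.1417 0.11  ]
 [0.4292 0.1405 0.11  ]] pointer [[0.4703 0.0956 0.11  ]
 [0.4473 0.0951 0.11  ]]
scene mark [[0.4322 0.1398 0.11  ]
 [0.4606 0.1406 0.11  ]] ptr [[0.448  0.096  0.11  ]
 [0.4706 0.0971 0.11  ]]
```

View pics/tg.png

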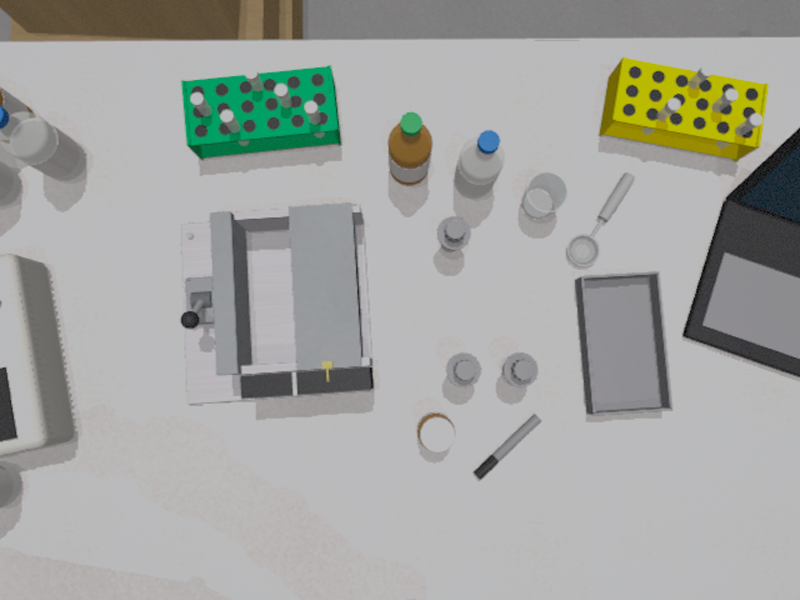

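View pics/sg.png

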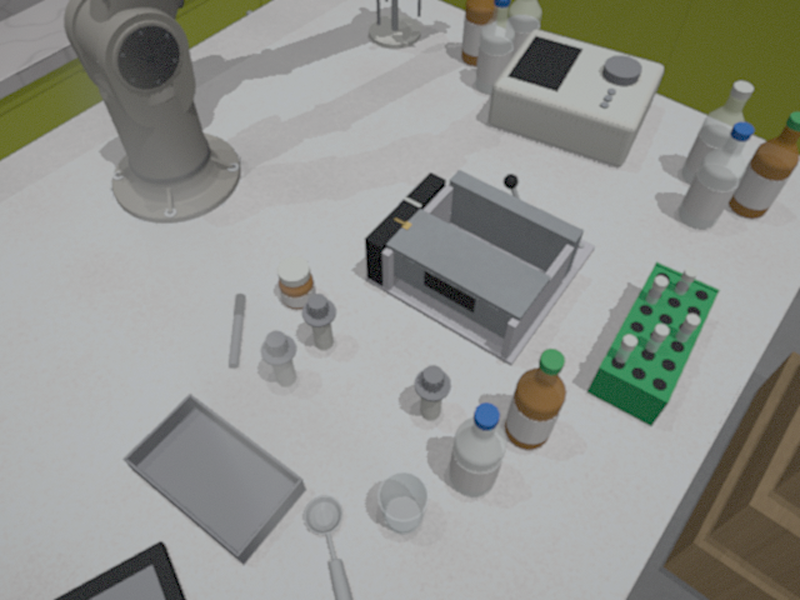

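```bash
cat >> h.py <<'E'
def down(yaw): # tool x down, tool y at world angle yaw
    x=np.array([0,0,-1.]); y=np.array([np.cos(yaw),np.sin(yaw),0]); return np.c_[x,y,np.cross(x,y)]
def cur():
    o=get_obs(); return o,np.array(o['tcp_pos']),R.from_rotvec(o['orientation']).as_matrix()
def rows(p,yawdeg=None,c=None):
    o,p0,R0=cur()
    if yawdeg is None: R1=R0
    else: R1=down(np.radians(yawdeg))
    w=R.from_matrix(R0.T@R1).as_rotvec(); t=R0.T@(np.array(p)-p0)
    print('->',np.round(w,4),np.round(t,4),'dist %.3f ang %.1f'%(np.linalg.norm(t),np.degrees(np.linalg.norm(w))))
def st():
    o,p,Rm=cur(); print('t %.2f tcp %s x %s y %s F %s w %.4f'%(o['clock'],p.round(4),Rm[:,0].round(3),Rm[:,1].round(3),np.round(o['contact_force'],2),o['grip_width']))
RO=np.array([.5765,.2078]); YAW=np.radians(2.95)
def rk(x,y): c,s=np.cos(YAW),np.sin(YAW); return RO+[c*x-s*y,s*x+c*y]
def tork(p): c,s=np.cos(YAW),np.sin(YAW); d=np.array(p)[:2]-RO; return np.array([c*d[0]+s*d[1],-s*d[0]+c*d[1]])
E
python3 - <<'E'
from h import *
st(); o,p,Rm=cur(); print(np.degrees(np.arctan2(Rm[1,1],Rm[0,1])))
print(rk(0,-.19))
for y in (2.95,-177.05): rows([*rk(0,-.19),.28],y)
rows([.172,.652,.29])
E
```

```text
t 0.15 tcp [0.172  0.6523 0.2305] x [-0.    -0.001 -1.   ] y [ 0.255  0.967 -0.001] F [0.2  0.36 0.3 ] w 0.0856
75.23071614014812
[0.58627825 0.01805178]
-> [1.2615e+00 1.0000e-03 1.1000e-03] [-0.0487 -0.5077  0.5623] dist 0.759 ang 72.3
-> [-1.8801e+00 -1.2000e-03  1.1000e-03] [-0.0487 -0.5077  0.5623] dist 0.759 ang 107.7
-> [0. 0. 0.] [-0.0595 -0.0003  0.0001] dist 0.059 ang 0.0
```

Emit:
apply_moves(series="0 0 0 -0.05 0 0 0; 0.1 0 0 -0.05 -0.04 0.043 0; 0.2 0 0 -0.05 -0.08 0.087 0; 0.3 0 0 -0.05 -0.12 0.13 0; 0.4 0 0 -0.05 -0.16 0.175 0; 0.5 0 0 -0.05 -0.2 0.22 0; 0.65 0 0 -0.05 -0.24 0.265 0; 0.8 0 0 -0.05 -0.28 0.31 0; 0.95 0 0 -0.05 -0.32 0.355 0; 1.05 0 0 -0.05 -0.36 0.4 0; 1.15 0 0 -0.05 -0.4 0.44 0; 1.26 0 0 -0.05 -0.44 0.48 0")

```text
clock: 1.65
tcp_pos: [0.5246, 0.1032, 0.2813]
orientation: [1.173, 1.232, -1.172]
contact_force: [0.7, 1.8, -0.3]
grip_width: 0.0002
```

Run:
```python
from h import *
st(); print(get_obs()['joints'].round(2)); rows([*rk(0,-.195),.20],2.95)
```

```text
t 1.65 tcp [0.5246 0.1032 0.2813] x [ 0.  0. -1.] y [0.999 0.05  0.   ] F [ 0.67  1.77 -0.31] w 0.0002
[-0.77  0.21  0.54  1.86 -0.12  1.11 -0.13]
-> [-0.0018 -0.0003 -0.0001] [0.0813 0.0574 0.0932] dist 0.136 ang 0.1
```

Emit:
apply_moves(series="0 0 0 0 0.03 0.06 0; 0 0 0 0.03 0.057 0.093 0; 0 0 0 0.08 0.057 0.093 0; 0 0 0 0.13 0.057 0.093 0; 0 0 0 0.18 0.057 0.093 0; 0 0 0 0.216 0.057 0.093 0; 0 0 0 0.216 0.057 0.093 0; 0 0 0 0.216 0.057 0.093 0")

```text
clock: 2.65
tcp_pos: [0.5868, 0.0149, 0.0665]
orientation: [1.171, 1.232, -1.169]
contact_force: [-0.2, 0.9, 0.7]
grip_width: -0.0
```

Run:
```python
from h import *
st(); o,p,_=cur(); print(tork(p)); 
f=grab_frame('wrist'); save(f,'w1'); save(grab_frame('top'),'t1',(130,140,330,340),3)
```

```text
t 2.65 tcp [0.5868 0.0149 0.0665] x [ 0.002  0.    -1.   ] y [0.999 0.053 0.002] F [-0.17  0.85  0.74] w -0.0000
[ 0.00037654 -0.19322172]
```

View pics/w1.png

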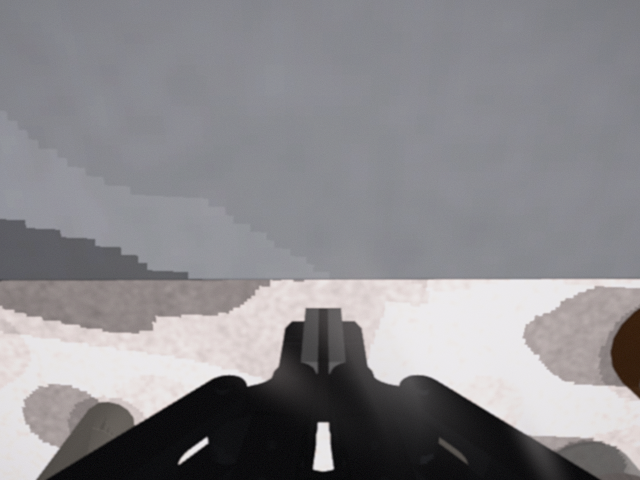

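View pics/t1.png

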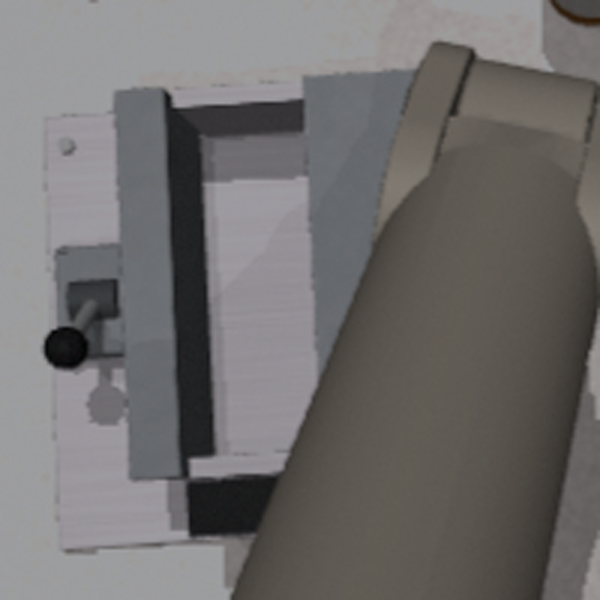

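Emit:
apply_moves(series="0 0 0 0 0 -0.012 0; 0 0 0 0 0 -0.02 0; 0 0 0 0 0 -0.024 0; 0 0 0 0 0 -0.028 0; 0 0 0 0 0 -0.032 0; 0 0 0 0 0 -0.036 0; 0 0 0 0 0 -0.039 0; 0 0 0 0 0 -0.042 0; 0 0 0 0 0 -0.045 0; 0 0 0 0 0 -0.048 0; 0 0 0 0 0 -0.048 0")

```text
clock: 4.12
tcp_pos: [0.5835, 0.0593, 0.0655]
orientation: [1.17, 1.229, -1.174]
contact_force: [0.6, -7.1, 0.8]
grip_width: 0.0002
```

Run:
```python
from h import *
st(); o,p,_=cur(); print(tork(p)); 
save(grab_frame('wrist'),'w2',(0,100,640,480),1); save(grab_frame('scene'),'s2',(280,120,490,295),3.5)
```

```text
t 4.12 tcp [0.5835 0.0593 0.0655] x [ 0.001 -0.004 -1.   ] y [0.999 0.05  0.   ] F [ 0.56 -7.14  0.85] w 0.0002
[-0.00061168 -0.14867249]
```

View pics/s2.png

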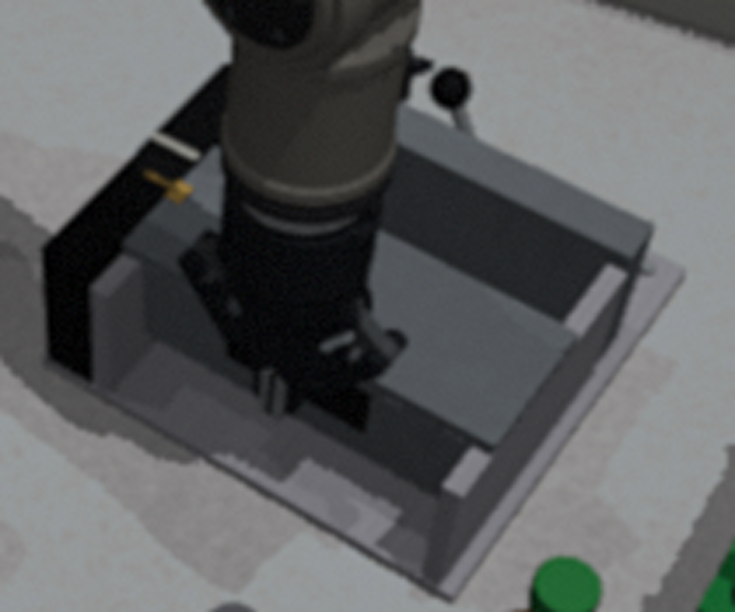

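View pics/w2.png

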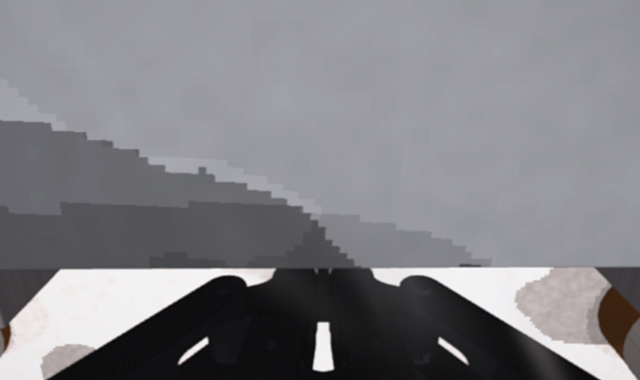

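```bash
cat >> h.py <<'E'
def ptr(n='scene',img=None,dbg=None):
    C=cam(n); f=grab_frame(n) if img is None else img
    c=proj(n,[*rk(-.13,-.06),.11],C)[0]  # bar mid
    k=6; x0,y0=int(c[0])-40,int(c[1])-40
    a=cv2.resize(f[y0:y0+80,x0:x0+80],None,fx=k,fy=k,interpolation=cv2.INTER_LINEAR)
    hsv=cv2.cvtColor(a,cv2.COLOR_BGR2HSV)
    def pts(m):
        v,u=np.nonzero(m); P=ray(n,np.c_[(u+.5)/k-.5+x0,(v+.5)/k-.5+y0],.11,C)[:,:2]; return np.array([tork(q) for q in P])
    gold=(hsv[...,0]>8)&(hsv[...,0]<35)&(hsv[...,1]>90)&(hsv[...,2]>50)
    g=pts(gold); 
    white=(hsv[...,1]<70)&(hsv[...,2]>60); w=pts(white)
    w=w[(w[:,0]>-.145)&(w[:,0]<-.122)&(abs(w[:,1])<.09+0)&(w[:,1]>-.10)]
    gt=g[(g[:,0]<-.118)]
    print(n,'gold x %.4f..%.4f n%d tip y %.4f (all %.4f) | mark n%d y %.4f [%.4f %.4f] | gap mm %.2f'%(g[:,0].min(),g[:,0].max(),len(g),np.median(gt[:,1]) if len(gt) else np.nan,np.median(g[:,1]),len(w),np.median(w[:,1]),*np.percentile(w[:,1],[3,97]),1e3*(np.median(w[:,1])-np.median(gt[:,1] if len(gt) else g[:,1]))))
    return f
E
python3 - <<'E'
from h import *
ptr('scene',cv2.imread('pics/scene0.png')); ptr('top',cv2.imread('pics/top0.png'))
ptr('scene')
E
```

```text
scene gold x -0.1363..-0.1071 n1941 tip y -0.1043 (all -0.1047) | mark n10147 y 0.0414 [-0.0613 0.0795] | gap mm 145.66
top gold x -0.1349..-0.1061 n2722 tip y -0.1052 (all -0.1053) | mark n2016 y -0.0590 [-0.0624 -0.0557] | gap mm 46.16
scene gold x -0.1357..-0.1071 n1736 tip y -0.0854 (all -0.0860) | mark n1315 y -0.0590 [-0.0630 -0.0549] | gap mm 26.45
```

```bash
sed -i 's/(abs(w\[:,1\])<.09+0)/(w[:,1]<-.04)/' h.py
```

Emit:
apply_moves(series="0 0 0 0 0 -0.003 0; 0 0 0 0 0 -0.006 0; 0 0 0 0 0 -0.009 0; 0 0 0 0 0 -0.012 0; 0 0 0 0 0 -0.014 0; 0 0 0 0 0 -0.016 0; 0 0 0 0 0 -0.018 0; 0 0 0 0 0 -0.018 0")

```text
clock: 5.28
tcp_pos: [0.5826, 0.0771, 0.0655]
orientation: [1.17, 1.229, -1.174]
contact_force: [-0.3, -8.5, 1.8]
grip_width: -0.0003
```

Run:
```python
from h import *
ptr('scene'); st(); o,p,_=cur(); print(tork(p));
```

```text
scene gold x -0.1372..-0.1071 n1726 tip y -0.0677 (all -0.0682) | mark n1332 y -0.0591 [-0.0632 -0.0549] | gap mm 8.59
t 5.33 tcp [0.5826 0.0771 0.0655] x [ 0.    -0.004 -1.   ] y [0.999 0.05  0.   ] F [ 0.26 -7.72  2.39] w -0.0000
[-0.00067956 -0.13081668]
```

Emit:
apply_moves(series="0 0 0 0 0 -0.0015 0; 0 0 0 0 0 -0.003 0; 0 0 0 0 0 -0.0045 0; 0 0 0 0 0 -0.006 0; 0 0 0 0 0 -0.006 0")

```text
clock: 5.95
tcp_pos: [0.5822, 0.083, 0.0655]
orientation: [1.17, 1.229, -1.174]
contact_force: [0.6, -8.5, 2.9]
grip_width: -0.0001
```

Run:
```python
from h import *
f=ptr('scene'); save(f,'s3',(290,140,390,210),7); st(); o,p,_=cur(); print(tork(p));
```

```text
scene gold x -0.1356..-0.1070 n1318 tip y -0.0641 (all -0.0636) | mark n1211 y -0.0586 [-0.0629 -0.0548] | gap mm 5.42
t 6.00 tcp [0.5823 0.083  0.0655] x [ 0.    -0.004 -1.   ] y [0.999 0.05  0.   ] F [-0.05 -8.25  2.51] w 0.0001
[-0.00066898 -0.12495214]
```

View pics/s3.png

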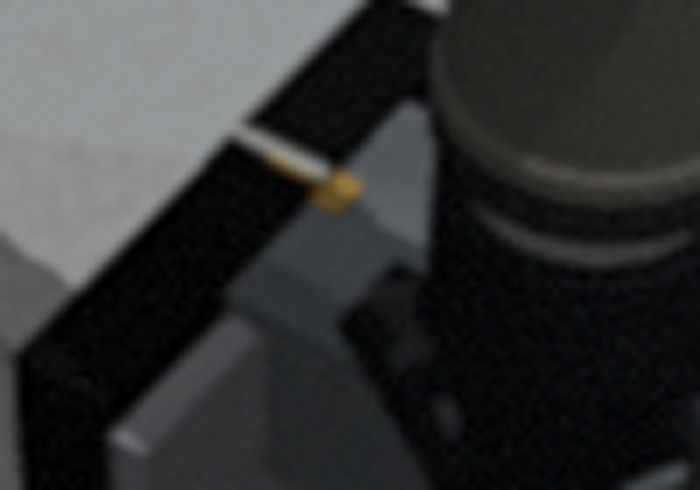

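Emit:
apply_moves(series="0 0 0 0 0 -0.0007 0; 0 0 0 0 0 -0.0014 0; 0 0 0 0 0 -0.002 0; 0 0 0 0 0 -0.002 0")

```text
clock: 6.5
tcp_pos: [0.5821, 0.0848, 0.0655]
orientation: [1.17, 1.229, -1.174]
contact_force: [0.7, -8.5, 2.7]
grip_width: 0.0001
```

Run:
```python
from h import *
f=grab_frame('scene'); save(f,'s4',(290,140,390,210),7); st(); o,p,_=cur(); print(tork(p));
```

```text
t 6.55 tcp [0.5821 0.0848 0.0655] x [ 0.    -0.004 -1.   ] y [0.999 0.05  0.   ] F [-0.19 -8.66  2.33] w 0.0001
[-0.00069806 -0.12309479]
```

View pics/s4.png

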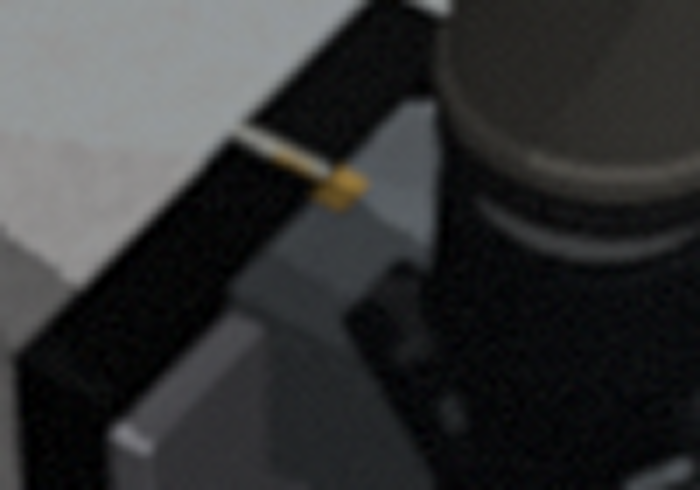

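Emit:
apply_moves(series="0 0 0 0 0 0.02 0; 0 0 0 0 0 0.04 0; 0 0 0 -0.05 0 0.04 0; 0 0 0 -0.1 0 0.04 0; 0 0 0 -0.15 0 0.06 0; 0 0 0 -0.17 0 0.12 0; 0 0 0 -0.17 0 0.12 0")

```text
clock: 7.42
tcp_pos: [0.5889, -0.0384, 0.238]
orientation: [1.178, 1.225, -1.175]
contact_force: [-0.0, -0.0, -0.6]
grip_width: 0.0
```

Run:
```python
from h import *
f=ptr('scene'); save(f,'s5',(290,140,390,210),7);f=ptr('top'); save(f,'t5',(190,240,300,330),6); st()
```

```text
Traceback (most recent call last):
  File "h.py", line 42, in ptr
    gt=g[(g[:,0]<-.118)]
          ~^^^^^
IndexError: too many indices for array: array is 1-dimensional, but 2 were indexed
```

Run:
```python
from h import *
rows([*rk(-.080,.084),.24],2.95);rows([*rk(-.080,.084),.084],2.95)
```

```text
-> [-0.0047  0.0003 -0.0022] [-0.0038 -0.0808 -0.3268] dist 0.337 ang 0.3
-> [-0.0047  0.0003 -0.0022] [ 0.1522 -0.0812 -0.3268] dist 0.370 ang 0.3
```

Emit:
apply_moves(series="0 0 0 0 -0.013 -0.055 0; 0 0 0 0 -0.027 -0.11 0; 0 0 0 0 -0.04 -0.165 0; 0 0 0 0 -0.054 -0.22 0; 0 0 0 0 -0.067 -0.275 0; 0 0 0 0 -0.081 -0.327 0; 0 0 0 0 -0.081 -0.327 0; 0 0 0 0 -0.081 -0.327 0")

```text
clock: 8.48
tcp_pos: [0.4896, 0.291, 0.2346]
orientation: [1.168, 1.234, -1.171]
contact_force: [0.4, -1.2, 0.2]
grip_width: 0.0
```

Run:
```python
from h import *
st(); f=grab_frame('scene'); save(f,'s5',(270,100,480,290),3.5);f=grab_frame('top'); save(f,'t5',(100,140,310,340),3);save(grab_frame('wrist'),'w5')
rows([*rk(-.080,.084),.084],2.95)
```

```text
t 8.47 tcp [0.4896 0.291  0.2346] x [-0.001 -0.001 -1.   ] y [ 0.999  0.054 -0.001] F [ 0.38 -1.16  0.17] w 0.0000
-> [-0.001   0.0005  0.0003] [0.1511 0.0016 0.0021] dist 0.151 ang 0.1
```

View pics/s5.png

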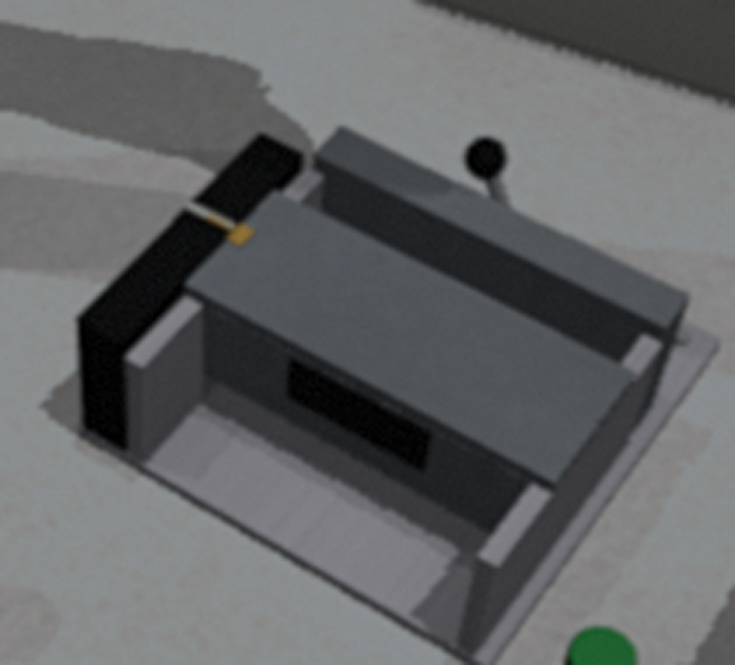

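View pics/t5.png

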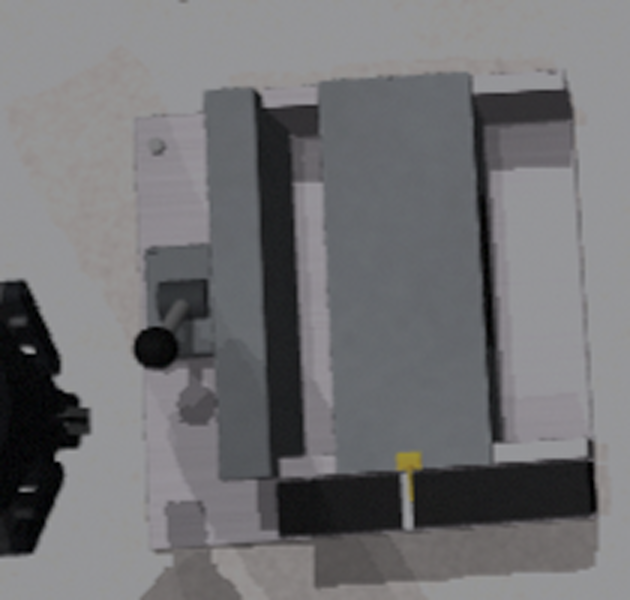

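View pics/w5.png

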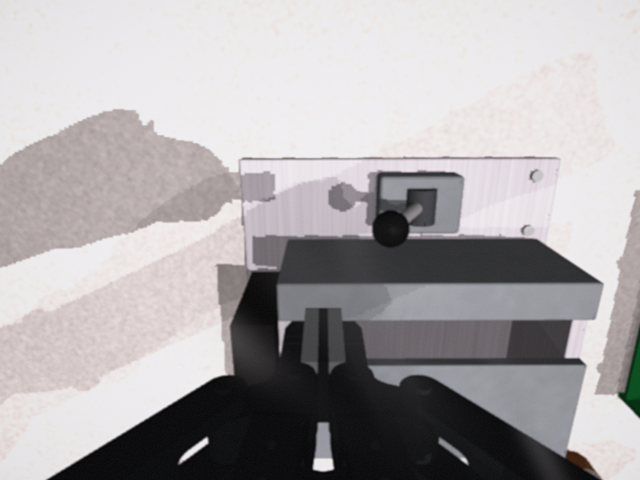

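Run:
```python
from h import *
t=grab_frame('top'); s=grab_frame('scene')
save(t,'t6',(220,280,260,325),14); save(s,'s6',(320,150,355,180),16)
k=3
for nm,a in dict(jaw=[(320,83),(337,472)],jawout=[(470,73),(492,466)],wall=[(256,88),(272,477)]).items():
    print(nm,[tork(q).round(4) for q in ray('top',np.array(a)/k+[100,140],.11)])
for n,f in (('top',t),('scene',s)):
    hsv=cv2.cvtColor(f,cv2.COLOR_BGR2HSV); m=(hsv[...,0]>8)&(hsv[...,0]<35)&(hsv[...,1]>110)&(hsv[...,2]>50)
    c=proj(n,[*rk(-.11,-.06),.11])[0]; yy,xx=np.nonzero(m); d=np.hypot(xx-c[0],yy-c[1])<15
    P=np.array([tork(q) for q in ray(n,np.c_[xx[d],yy[d]],.11)]); 
    for lo,hi in ((-.118,-.1),(-.14,-.12)):
        Q=P[(P[:,0]>lo)&(P[:,0]<hi)]; print(n,lo,hi,len(Q),Q[:,1].mean() if len(Q) else 0)
```

```text
jaw [array([ 0.113 , -0.0208]), array([-0.1159, -0.0204])]
jawout [array([ 0.1135, -0.1094]), array([-0.1184, -0.1097])]
wall [array([0.1123, 0.0169]), array([-0.1163,  0.017 ])]
top -0.118 -0.1 43 -0.06109620948933754
top -0.14 -0.12 9 -0.06232360888441758
scene -0.118 -0.1 25 -0.06131859302287654
scene -0.14 -0.12 5 -0.062137690808574765
```

View pics/t6.png

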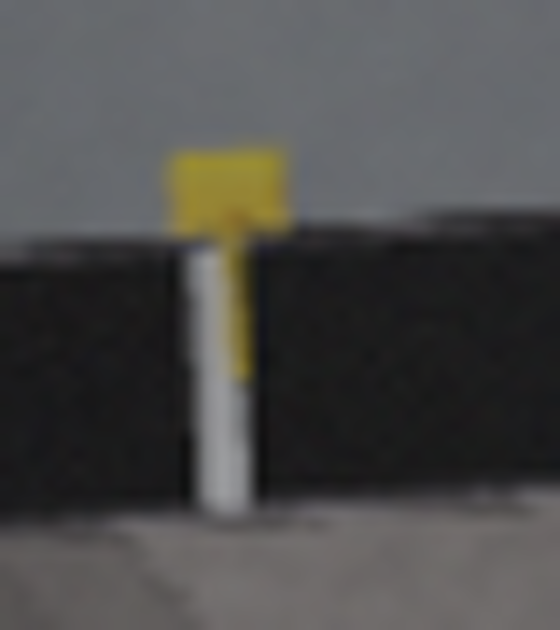

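View pics/s6.png

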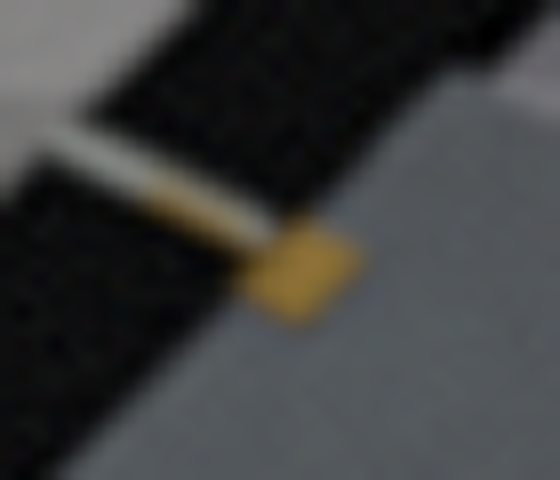

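Run:
```python
from h import *
t=cv2.imread('pics/top0.png'); s=cv2.imread('pics/scene0.png')
for n,ff in (('top',t),('scene',s),('top',grab_frame('top')),('scene',grab_frame('scene'))):
    hsv=cv2.cvtColor(ff,cv2.COLOR_BGR2HSV)
    m=(hsv[...,0]>8)&(hsv[...,0]<35)&(hsv[...,1]>110)&(hsv[...,2]>50)
    yy,xx=np.nonzero(m); P=np.array([tork(q) for q in ray(n,np.c_[xx,yy],.11)]); P=P[(abs(P[:,0]+.12)<.03)&(P[:,1]<-.04)&(P[:,1]>-.13)]
    # white mark profile at x in -.145..-.138 (clear of pointer)
    ys=np.linspace(-.075,-.045,121); prof=np.zeros(121)
    g=cv2.cvtColor(ff,cv2.COLOR_BGR2GRAY).astype(np.float32); C=cam(n)
    for x in np.linspace(-.146,-.139,8):
        q=proj(n,[[*rk(x,y),.11] for y in ys],C).astype(np.float32); prof+=cv2.remap(g,q[:,:1],q[:,1:],cv2.INTER_LINEAR).ravel()
    w=np.clip(prof-prof.min()-.2*np.ptp(prof),0,None)
    Q=P[P[:,0]>-.118]; T=P[P[:,0]<-.12]
    print(n,'block y %.4f..%.4f mean %.4f'%(Q[:,1].min(),Q[:,1].max(),Q[:,1].mean()),'tip %.4f'%T[:,1].mean(),'mark %.4f'%((w*ys).sum()/w.sum()))
# slot width via brightness profiles, top
g=cv2.cvtColor(grab_frame('top'),cv2.COLOR_BGR2GRAY).astype(np.float32); C=cam('top'); ys=np.linspace(-.03,.03,61)
for x in (-.06,0,.06):
    q=proj('top',[[*rk(x,y),.11] for y in ys],C).astype(np.float32); print(x,cv2.remap(g,q[:,:1],q[:,1:],cv2.INTER_LINEAR).ravel().astype(int))
```

```text
top block y -0.1120..-0.0994 mean -0.1057 tip -0.1050 mark -0.0591
scene block y -0.1120..-0.0988 mean -0.1056 tip -0.1041 mark -0.0591
top block y -0.0669..-0.0547 mean -0.0611 tip -0.0623 mark -0.0591
scene block y -0.0678..-0.0544 mean -0.0613 tip -0.0621 mark -0.0591
-0.06 [104 104 104 104 104 105 105 105 105 106 116 131 140 146 146 146 146 146
 146 145 143 137 131 125 123 123 116 104  81  58  33  29  30  30  30  30
  31  31  32  32  32  32  32  32  32  32  32  35  47  67  81  91  91  90
  88  87  87  87  88  87  87]
0 [103 103 103 103 103 103 103 103 103 106 110 122 134 141 146 146 146 146
 145 144 139 135 132 130 130 130 128 110  88  55  39  30  29  29  29  30
  32  32  31  29  29  29  29  29  29  30  31  36  57  77  94 101 105 105
 105 105 105 104 104 105 104]
0.06 [102 102 101 101 101 101 101 102 103 105 102  98  97  98 100 101 101 101
 102 101  99  95  90  85  83  84  79  73  60  46  34  30  29  30  31  32
  32  30  31  33  32  32  31  31  32  32  31  36  44  66  84  96 100 101
 101 101 101 101 101 101 101]
```

Emit:
apply_moves(series="0 0 0 0 0.013 0.055 0; 0 0 0 0 0.027 0.11 0; 0 0 0 0 0.04 0.165 0; 0 0 0 0 0.054 0.22 0; 0 0 0 0 0.067 0.26 0; 0 0 0 0.04 0.081 0.26 0; 0 0 0 0.09 0.081 0.26 0; 0 0 0 0.14 0.081 0.26 0; 0 0 0 0.168 0.081 0.26 0; 0 0 0 0.168 0.081 0.26 0; 0 0 0 0.168 0.081 0.26 0")

```text
clock: 10.25
tcp_pos: [0.5858, 0.0358, 0.0685]
orientation: [1.171, 1.232, -1.169]
contact_force: [0.1, -0.4, 0.3]
grip_width: 0.0001
```

Run:
```python
from h import *
st(); o,p,_=cur(); print(tork(p)); rows([*rk(-.0007,-.1231),.0655],2.95)
```

```text
t 10.25 tcp [0.5858 0.0358 0.0685] x [ 0.002  0.    -1.   ] y [0.999 0.053 0.002] F [ 0.12 -0.42  0.28] w 0.0001
[ 0.00039304 -0.17228582]
-> [ 0.0011 -0.     -0.0018] [ 0.003  -0.001  -0.0492] dist 0.049 ang 0.1
```

Emit:
apply_moves(series="0 0 0 0.003 0 -0.02 0; 0 0 0 0.003 0 -0.04 0; 0 0 0 0.003 0 -0.046 0; 0 0 0 0.003 0 -0.049 0; 0 0 0 0.003 0 -0.051 0; 0 0 0 0.003 0 -0.053 0; 0 0 0 0.003 0 -0.0535 0; 0 0 0 0.003 0 -0.0535 0")

```text
clock: 11.25
tcp_pos: [0.5823, 0.0855, 0.0646]
orientation: [1.171, 1.229, -1.174]
contact_force: [0.5, -8.3, 2.7]
grip_width: 0.0
```

```bash
cat >> h.py <<'E'
def blk(n,ff=None):
    ff=grab_frame(n) if ff is None else ff
    hsv=cv2.cvtColor(ff,cv2.COLOR_BGR2HSV)
    m=(hsv[...,0]>8)&(hsv[...,0]<35)&(hsv[...,1]>110)&(hsv[...,2]>50)
    yy,xx=np.nonzero(m); P=np.array([tork(q) for q in ray(n,np.c_[xx,yy],.11)]); P=P[(abs(P[:,0]+.12)<.03)&(P[:,1]<-.04)&(P[:,1]>-.13)]
    Q=P[P[:,0]>-.118]; print(n,'block y %.4f n%d -> gap to mark(-.0591) mm %.2f'%(Q[:,1].mean(),len(Q),1e3*(-.0591-Q[:,1].mean()))); return ff
E
python3 - <<'E'
from h import *
st(); o,p,_=cur(); print(tork(p)); blk('scene')
E
```

```text
t 11.25 tcp [0.5823 0.0855 0.0646] x [ 0.001 -0.003 -1.   ] y [0.999 0.049 0.001] F [ 0.47 -8.29  2.71] w 0.0000
[-0.00054984 -0.12243776]
scene block y -0.0605 n27 -> gap to mark(-.0591) mm 1.41
```

Emit:
apply_moves(series="0 0 0 0 0 -0.0005 0; 0 0 0 0 0 -0.001 0; 0 0 0 0 0 -0.001 0")

```text
clock: 11.68
tcp_pos: [0.5822, 0.0863, 0.0646]
orientation: [1.171, 1.229, -1.174]
contact_force: [0.8, -9.8, 2.6]
grip_width: 0.0001
```

Run:
```python
from h import *
st(); o,p,_=cur(); print(tork(p)); f=blk('scene');save(f,'s7',(320,150,355,180),16)
```

```text
t 11.68 tcp [0.5822 0.0863 0.0646] x [ 0.001 -0.003 -1.   ] y [0.999 0.049 0.   ] F [ 0.8  -9.79  2.6 ] w 0.0001
[-0.0005548  -0.12164814]
scene block y -0.0604 n24 -> gap to mark(-.0591) mm 1.29
```

View pics/s7.png

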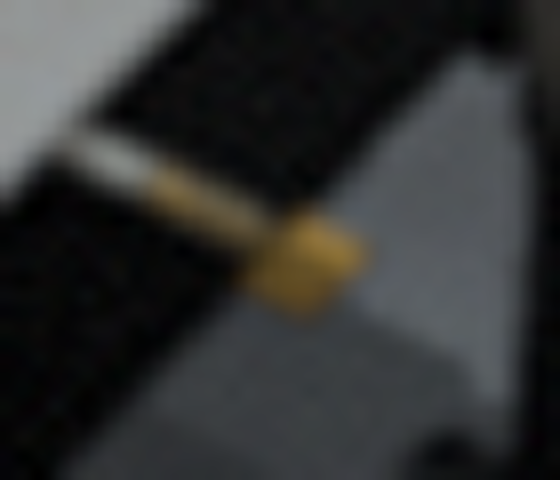

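Emit:
apply_moves(series="0 0 0 0 0 -0.0004 0; 0 0 0 0 0 -0.0004 0; 0 0 0 0 0 0.015 0; 0 0 0 0 0 0.04 0; 0 0 0 -0.05 0 0.04 0; 0 0 0 -0.1 0 0.04 0; 0 0 0 -0.15 0 0.03 0; 0 0 0 -0.17 0 0 0; 0 0 0 -0.17 -0.01 -0.05 0; 0 0 0 -0.17 -0.025 -0.1 0; 0 0 0 -0.17 -0.04 -0.15 0; 0 0 0 -0.17 -0.06 -0.2 0")

```text
clock: 13.22
tcp_pos: [0.5108, 0.288, 0.2343]
orientation: [1.171, 1.234, -1.17]
contact_force: [0.5, 0.0, 0.1]
grip_width: -0.0001
```

Run:
```python
from h import *
st(); rows([*rk(-.080,.084),.235],2.95)
```

```text
t 13.22 tcp [0.5108 0.288  0.2343] x [-0.     0.001 -1.   ] y [ 0.999  0.052 -0.   ] F [0.52 0.   0.06] w -0.0001
-> [ 0.0008 -0.0006  0.    ] [-0.0007 -0.0186 -0.0005] dist 0.019 ang 0.1
```

Emit:
apply_moves(series="0 0 0 0 -0.019 0 0; 0 0 0 0 -0.019 0 0")

```text
clock: 13.48
tcp_pos: [0.4912, 0.2861, 0.2341]
orientation: [1.168, 1.236, -1.17]
contact_force: [1.2, -0.5, 0.6]
grip_width: -0.0003
```

Run:
```python
from h import *
t=blk('top'); s=blk('scene'); st()
save(t,'t8',(220,280,260,325),14); save(s,'s8',(320,150,355,180),16)
g=cv2.cvtColor(t,cv2.COLOR_BGR2GRAY).astype(np.float32); C=cam('top'); ys=np.linspace(-.03,.03,61)
for x in (-.06,0):
    q=proj('top',[[*rk(x,y),.11] for y in ys],C).astype(np.float32); print(x,cv2.remap(g,q[:,:1],q[:,1:],cv2.INTER_LINEAR).ravel().astype(int))
rows([*rk(-.080,.084),.084],2.95)
```

```text
top block y -0.0592 n45 -> gap to mark(-.0591) mm 0.13
scene block y -0.0592 n25 -> gap to mark(-.0591) mm 0.06
t 13.57 tcp [0.4931 0.2851 0.2345] x [ 0.  0. -1.] y [0.999 0.052 0.   ] F [ 0.39 -0.53  0.03] w -0.0001
-0.06 [105 105 105 105 105 105 105 105 105 105 107 108 121 134 142 145 143 139
 134 132 131 131 131 131 129 127 118 104  82  59  34  31  31  31  31  33
  32  31  30  30  31  32  33  33  32  31  30  33  46  67  80  91  92  92
  90  88  88  88  88  88  88]
0 [104 103 103 103 104 103 103 103 103 103 103 108 114 127 137 143 146 146
 145 144 140 136 131 130 130 130 127 110  87  54  38  30  30  31  31  31
  30  30  30  31  32  30  30  31  30  29  29  34  57  78  94 102 107 106
 106 106 105 105 105 104 104]
-> [ 0.0001 -0.0003 -0.0005] [ 0.1505 -0.0008 -0.0025] dist 0.151 ang 0.0
```

View pics/t8.png

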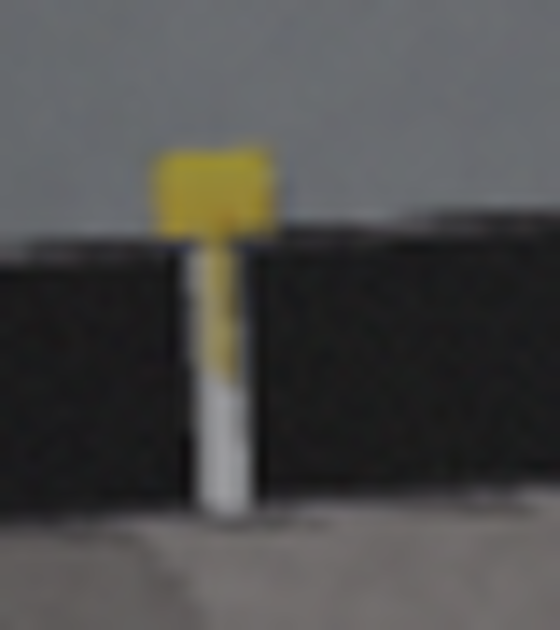

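View pics/s8.png

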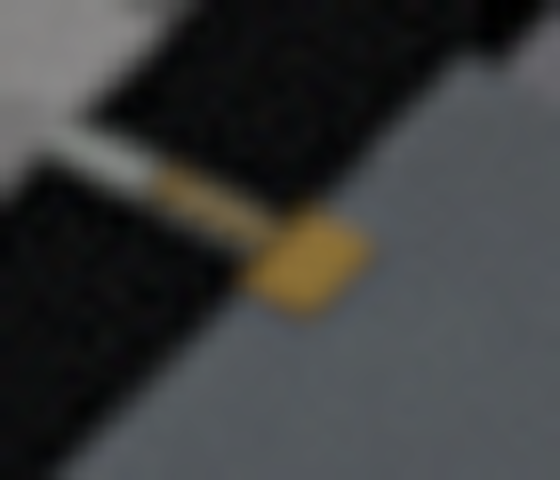

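Emit:
apply_moves(series="0 0 0 0.05 -0.001 -0.0025 0; 0 0 0 0.1 -0.001 -0.0025 0; 0 0 0 0.146 -0.001 -0.0025 0; 0 0 0 0.146 -0.001 -0.0025 0; 0 0 0 0.146 0.015 -0.0025 0; 0 0 0 0.146 0.03 -0.0025 0; 0 0 0 0.146 0.045 -0.0025 0; 0 0 0 0.146 0.06 -0.0025 0; 0 0 0 0.146 0.07 -0.0025 0; 0 0 0 0.146 0.08 -0.0025 0; 0 0 0 0.146 0.083 -0.0025 0")

```text
clock: 14.95
tcp_pos: [0.5755, 0.2927, 0.088]
orientation: [1.17, 1.234, -1.171]
contact_force: [-1.3, -0.1, -1.9]
grip_width: -0.0001
```

Run:
```python
from h import *
st(); o,p,_=cur(); print(tork(p)); save(grab_frame('scene'),'s9',(270,100,480,290),3);save(grab_frame('top'),'t9',(100,140,310,340),3); save(grab_frame('wrist'),'w9')
```

```text
t 14.95 tcp [0.5755 0.2927 0.088 ] x [-0. -0. -1.] y [ 0.999  0.053 -0.   ] F [-1.28 -0.14 -1.88] w -0.0001
[0.00340751 0.08479225]
```

View pics/s9.png

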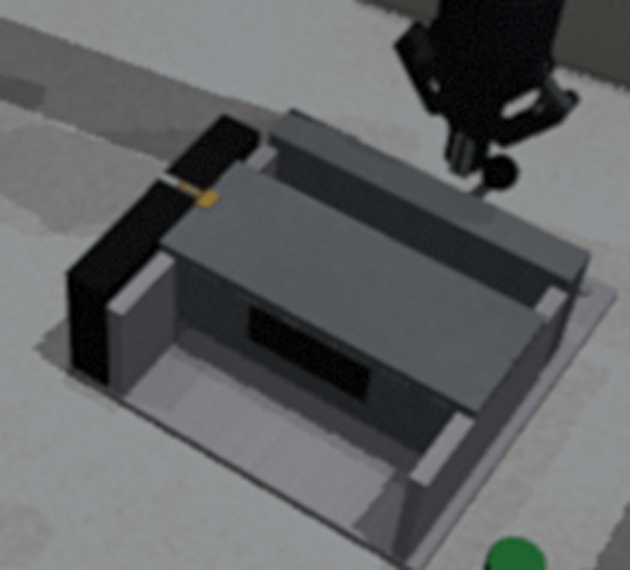

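View pics/w9.png

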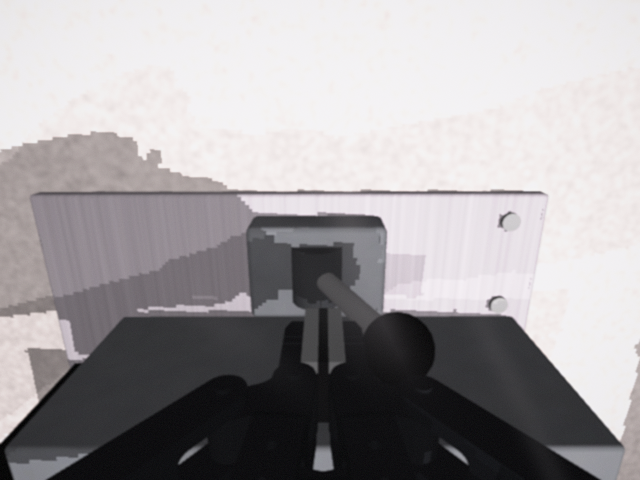

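Emit:
apply_moves(series="0 0 0 0 0.003 0 0; 0 0 0 0 0.006 0 0; 0 0 0 0 0.009 0 0; 0 0 0 0 0.011 0 0; 0 0 0 0 0.011 0 0")

```text
clock: 15.72
tcp_pos: [0.5827, 0.2934, 0.0879]
orientation: [1.166, 1.239, -1.175]
contact_force: [-11.4, -0.9, 7.1]
grip_width: -0.0004
```

Run:
```python
from h import *
st(); o,p,_=cur(); print(tork(p))
```

```text
t 15.72 tcp [0.5827 0.2934 0.0879] x [-0.007 -0.001 -1.   ] y [ 0.999  0.054 -0.007] F [-11.43  -0.87   7.15] w -0.0004
[0.01063415 0.08517907]
```

Emit:
apply_moves(series="0 0 0 0 -0.02 0 0; 0 0 0 0 -0.05 0 0; 0 0 0 -0.05 -0.05 0 0; 0 0 0 -0.1 -0.05 0 0; 0 0 0 -0.15 -0.05 0 0; 0 0 0 -0.17 -0.05 0 0; 0 0 0 -0.17 -0.05 0 0")

```text
clock: 16.6
tcp_pos: [0.5375, 0.2912, 0.2603]
orientation: [1.174, 1.233, -1.166]
contact_force: [-0.5, 0.9, -0.6]
grip_width: -0.0002
```

Run:
```python
from h import *
st(); s=blk('scene'); t=blk('top'); save(s,'s10',(270,100,480,290),3.5); save(t,'t10',(100,140,310,340),3)
for v in ([.659,-.085],[.463,-.097]): rows([*v,.26],0)
```

```text
t 16.60 tcp [0.5375 0.2912 0.2603] x [ 0.004  0.003 -1.   ] y [0.999 0.053 0.004] F [-0.45  0.93 -0.64] w -0.0002
scene block y -0.0593 n26 -> gap to mark(-.0591) mm 0.17
top block y -0.0592 n45 -> gap to mark(-.0591) mm 0.13
-> [0.053  0.0003 0.0006] [-0.0025  0.103   0.3817] dist 0.395 ang 3.0
-> [0.053  0.0003 0.0006] [-0.0024 -0.0934  0.3832] dist 0.394 ang 3.0
```

View pics/s10.png

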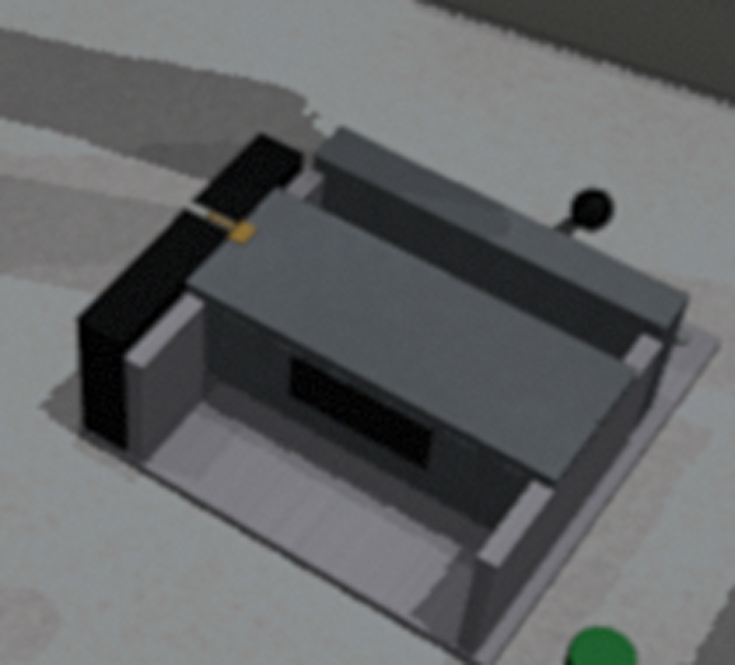

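View pics/t10.png

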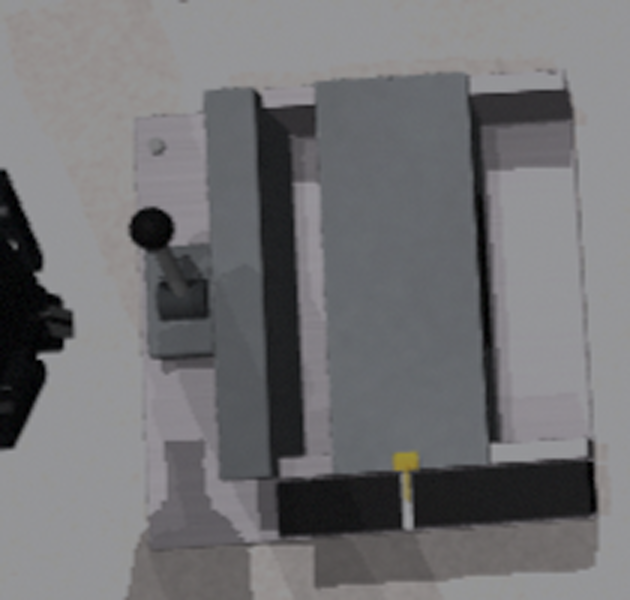

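Emit:
apply_moves(series="0 0 0 0 0.014 0.055 0.7; 0 0 0 0 0.028 0.11 0.7; 0 0 0 0 0.042 0.165 0.7; 0 0 0 0 0.056 0.22 0.7; 0 0 0 0 0.07 0.27 0.7; 0 0 0 0 0.084 0.3 0.7; 0 0 0 0 0.084 0.3 0.7; 0 0 0 0 0.084 0.3 0.7")

```text
clock: 17.7
tcp_pos: [0.6353, -0.0033, 0.2568]
orientation: [1.169, 1.236, -1.171]
contact_force: [0.1, 0.4, -0.3]
grip_width: 0.06
```

Run:
```python
from h import *
st(); save(grab_frame('wrist'),'w11')
for v in ([.659,-.085],[.463,-.097],[.462,-.174]): print(proj('wrist',[[*v,.111],[*v,.083],[*v,0]]).round().tolist())
```

```text
t 17.70 tcp [ 0.6353 -0.0033  0.2568] x [-0.002  0.    -1.   ] y [ 0.999  0.054 -0.002] F [ 0.07  0.37 -0.28] w 0.0600
[[347.0, 325.0], [345.0, 308.0], [341.0, 270.0]]
[[95.0, 326.0], [112.0, 309.0], [150.0, 271.0]]
[[105.0, 407.0], [120.0, 385.0], [155.0, 336.0]]
```

View pics/w11.png

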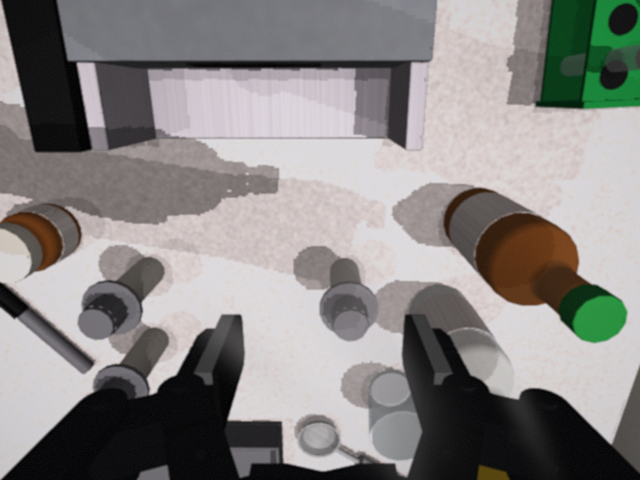

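Run:
```python
from h import *
f=cv2.imread('pics/w11.png'); save(f,'w11a',(280,230,420,380),4); save(f,'w11b',(60,230,200,400),3.5)
print(ray('wrist',[[351,322],[97,320]],.111).round(4))
```

```text
[[ 0.6623 -0.0822  0.111 ]
 [ 0.4652 -0.0914  0.111 ]]
```

View pics/w11a.png

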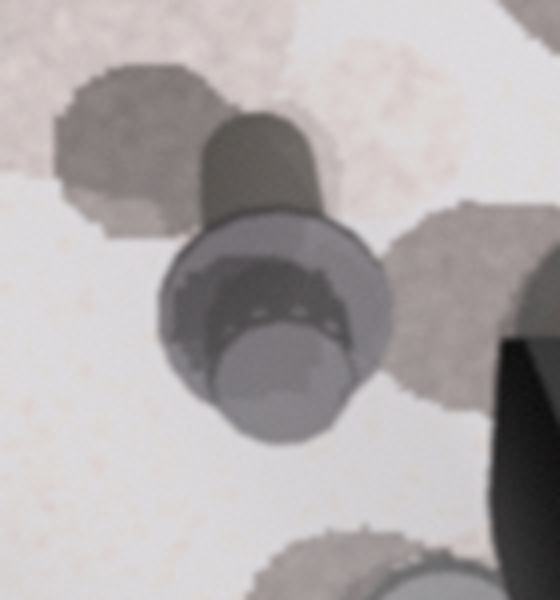

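View pics/w11b.png

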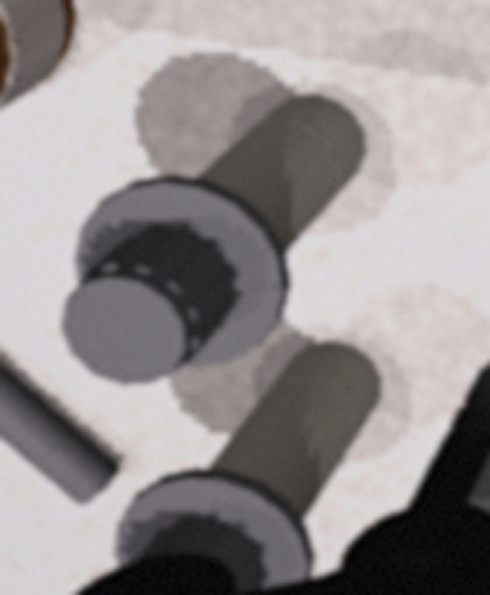

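Run:
```python
from h import *
print(ray('wrist',[[350.75,325.5],[95.7,324]],.111).round(4)); print(ray('wrist',[[349.2,307.5],[112.3,307],[121.4,390]],.085).round(4)); print(ray('wrist',[[345,272.5]],0).round(4))
rows([.6615,-.084,.2],2.95); rows([.6615,-.084,.09],2.95)
```

```text
[[ 0.6623 -0.0853  0.111 ]
 [ 0.4637 -0.095   0.111 ]]
[[ 0.6624 -0.0833  0.085 ]
 [ 0.4644 -0.0939  0.085 ]
 [ 0.4635 -0.1777  0.085 ]]
[[ 0.6633 -0.0879  0.    ]]
-> [ 0.0034 -0.0007  0.002 ] [0.057  0.0218 0.0827] dist 0.103 ang 0.2
-> [ 0.0034 -0.0007  0.002 ] [0.167  0.022  0.0828] dist 0.188 ang 0.2
```

Emit:
apply_moves(series="0 0 0 0 0.022 0.05 0.6; 0 0 0 0.02 0.022 0.0835 0.6; 0 0 0 0.07 0.022 0.0835 0.6; 0 0 0 0.1 0.022 0.0835 0.6; 0 0 0 0.1 0.022 0.0835 0.6")

```text
clock: 18.38
tcp_pos: [0.6605, -0.0842, 0.1555]
orientation: [1.166, 1.24, -1.172]
contact_force: [0.3, -0.4, 0.3]
grip_width: 0.0514
```

Run:
```python
from h import *
st(); save(grab_frame('wrist'),'w12'); save(grab_frame('scene'),'s12',(250,170,470,400),2.5); rows([.6618,-.0848,.092],2.95)
```

```text
t 18.38 tcp [ 0.6605 -0.0842  0.1555] x [-0.006  0.001 -1.   ] y [ 0.998  0.055 -0.006] F [ 0.26 -0.44  0.27] w 0.0514
-> [ 0.0031 -0.0001 -0.0008] [ 0.0671 -0.0011 -0.0007] dist 0.067 ang 0.2
```

View pics/w12.png

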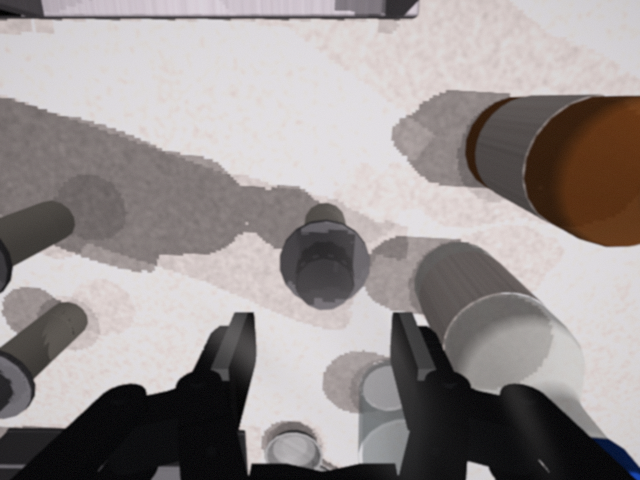

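View pics/s12.png

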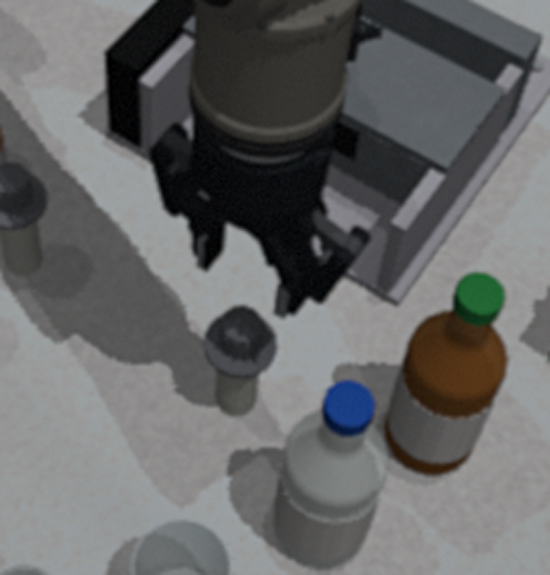

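Run:
```python
from h import *
print(ray('wrist',[325,284],.111), ray('wrist',[325,264],.085))
```

```text
[[ 0.66516065 -0.08883988  0.111     ]] [[ 0.66529533 -0.08865556  0.085     ]]
```

Emit:
apply_moves(series="0 0 0 0.03 0 0 0.6; 0 0 0 0.05 0 0 0.6; 0 0 0 0.063 0 0 0.6; 0 0 0 0.063 0 0 0.6; 0 0 0 0.063 0 0 0.6")

```text
clock: 19.1
tcp_pos: [0.663, -0.0868, 0.0961]
orientation: [1.171, 1.233, -1.169]
contact_force: [0.4, -0.8, 0.1]
grip_width: 0.051
```

Run:
```python
from h import *
st(); save(grab_frame('wrist'),'w13',(150,150,500,480),2); save(grab_frame('scene'),'s13',(280,230,400,360),4.5)
```

```text
t 19.10 tcp [ 0.663  -0.0868  0.0961] x [ 0.001 -0.    -1.   ] y [0.999 0.053 0.001] F [ 0.45 -0.82  0.14] w 0.0510
```

View pics/w13.png

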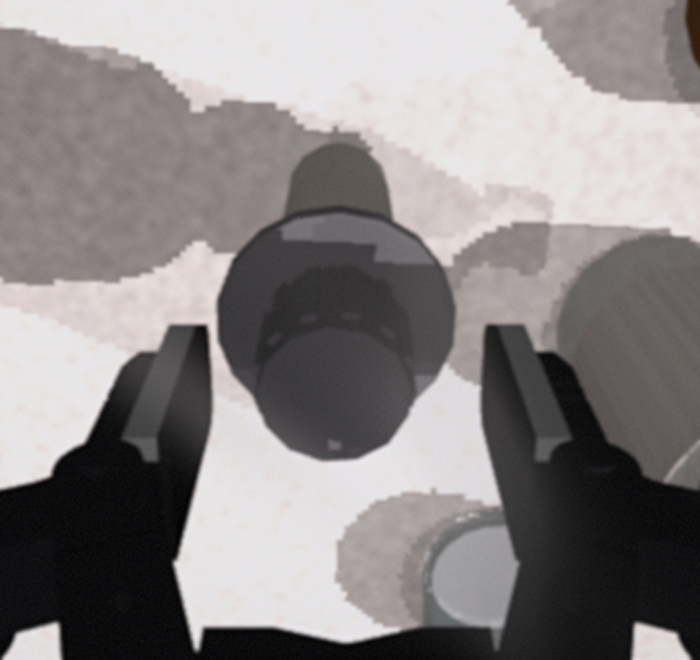

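View pics/s13.png

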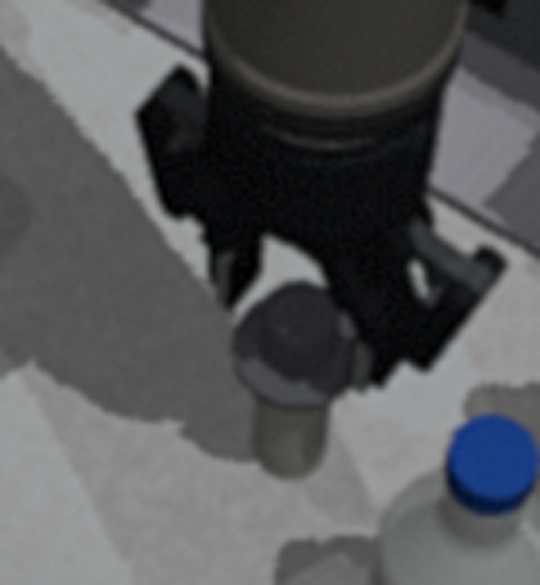

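Run:
```python
from h import *
st(); print(ray('wrist',[150+335/2,150+394/2],.111), ray('wrist',[150+337/2,150+322/2],.085),'foot',ray('wrist',[150+339/2,150+193/2],0)); _,p,_=cur(); print(proj('wrist',[[*p[:2],.111]]))
```

```text
t 19.20 tcp [ 0.663  -0.0867  0.0962] x [ 0.002 -0.    -1.   ] y [0.999 0.053 0.002] F [ 0.23  0.6  -0.48] w 0.0514
[[ 0.6620178 -0.0855782  0.111    ]] [[ 0.66214697 -0.08542026  0.085     ]] foot [[ 0.66216139 -0.0877355   0.        ]]
[[320.18840631 349.94772217]]
```

Emit:
apply_moves(series="0 0 0 0.005 -0.001 -0.001 0.6; 0 0 0 0.009 -0.001 -0.001 0.6; 0 0 0 0.009 -0.001 -0.001 0.2; 0 0 0 0.009 -0.001 -0.001 0.2; 0 0 0 0.009 -0.001 -0.001 0.2; 0 0 0 0.009 -0.001 -0.001 0.2; 0 0 0 0.009 -0.001 -0.001 0.2", force=40)

```text
clock: 20.08
tcp_pos: [0.6613, -0.0856, 0.0862]
orientation: [1.17, 1.234, -1.17]
contact_force: [-0.5, 0.1, -1.0]
grip_width: 0.0267
```

Run:
```python
from h import *
st(); save(grab_frame('wrist'),'w14',(150,150,500,480),2); save(grab_frame('scene'),'s14',(280,230,400,360),4.5)
```

```text
t 20.07 tcp [ 0.6613 -0.0856  0.0862] x [-0.  0. -1.] y [ 0.999  0.053 -0.   ] F [-0.52  0.12 -1.03] w 0.0267
```

View pics/w14.png

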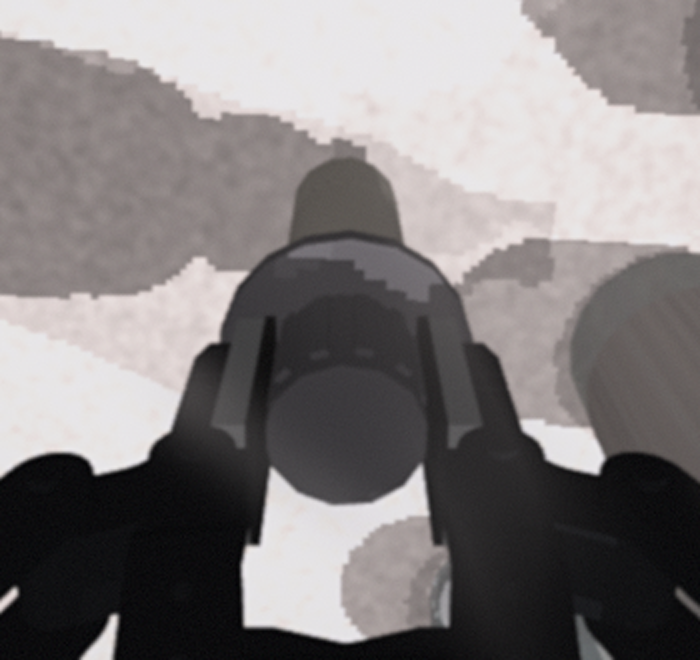

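View pics/s14.png

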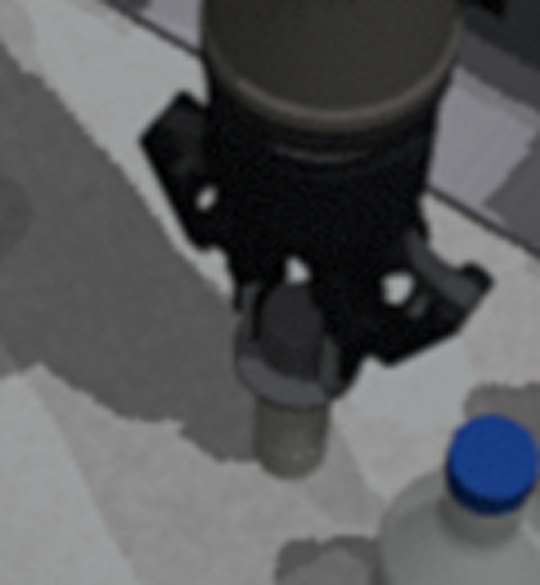

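Emit:
apply_moves(series="0 0 0 -0.03 0 0 0.2; 0 0 0 -0.08 0 0 0.2; 0 0 0 -0.135 0 0 0.2; 0 0 0 -0.135 0 0 0.2; 0 0 0 -0.135 0 0 0.2")

```text
clock: 20.8
tcp_pos: [0.6609, -0.0853, 0.2207]
orientation: [1.17, 1.235, -1.17]
contact_force: [-0.4, 0.3, -0.3]
grip_width: 0.0268
```

Run:
```python
from h import *
st(); rows([*rk(.06,.0007),.221],2.95); save(grab_frame('scene'),'s15')
```

```text
t 20.80 tcp [ 0.6609 -0.0853  0.2207] x [-0.001  0.001 -1.   ] y [ 0.999  0.053 -0.001] F [-0.37  0.29 -0.31] w 0.0268
-> [ 0.0017 -0.0005  0.0007] [-1.000e-04 -8.700e-03 -2.978e-01] dist 0.298 ang 0.1
```

View pics/s15.png

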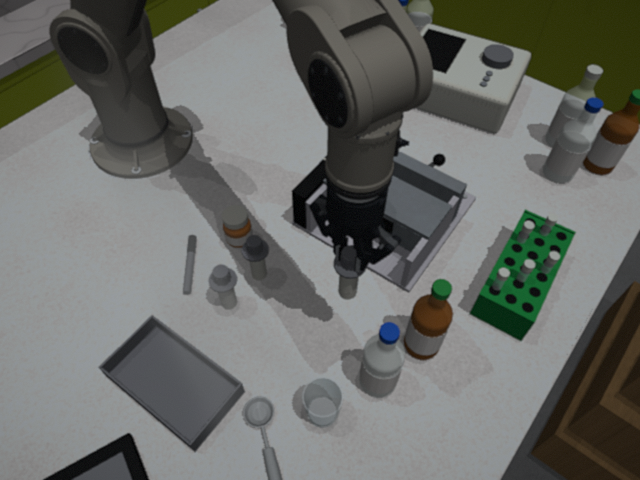

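Emit:
apply_moves(series="0 0 0 -0.01 0 -0.04 0.2; 0 0 0 -0.01 -0.002 -0.09 0.2; 0 0 0 -0.01 -0.004 -0.14 0.2; 0 0 0 -0.01 -0.005 -0.19 0.2; 0 0 0 -0.01 -0.007 -0.24 0.2; 0 0 0 -0.01 -0.009 -0.28 0.2; 0 0 0 -0.01 -0.009 -0.298 0.2; 0 0 0 -0.01 -0.009 -0.298 0.2; 0 0 0 -0.01 -0.009 -0.298 0.2")

```text
clock: 21.98
tcp_pos: [0.6369, 0.2084, 0.2311]
orientation: [1.171, 1.231, -1.173]
contact_force: [-0.3, 0.6, -1.0]
grip_width: 0.0267
```

Run:
```python
from h import *
st(); o,p,_=cur(); print(tork(p)); save(grab_frame('wrist'),'w16'); save(grab_frame('scene'),'s16',(280,90,480,280),3);save(grab_frame('top'),'t16',(130,140,330,340),3)
```

```text
t 21.98 tcp [0.6369 0.2084 0.2311] x [-0.    -0.002 -1.   ] y [ 0.999  0.05  -0.   ] F [-0.35  0.62 -1.02] w 0.0267
[ 0.06040308 -0.00246583]
```

View pics/w16.png

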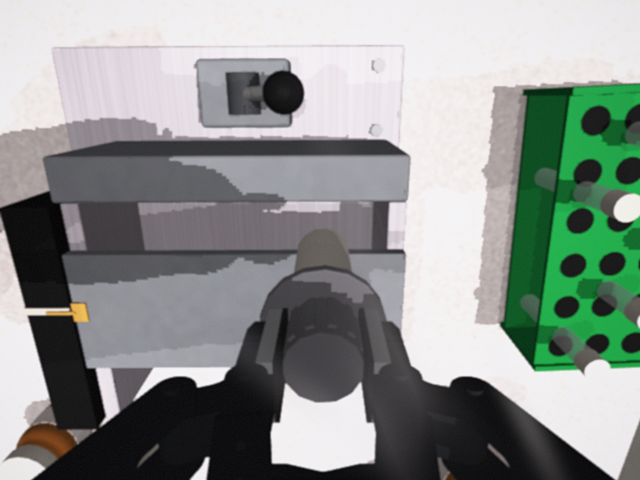

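View pics/s16.png

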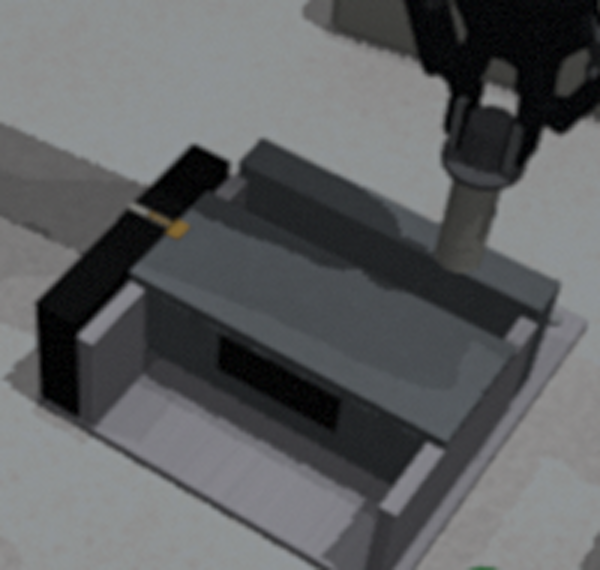

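View pics/t16.png

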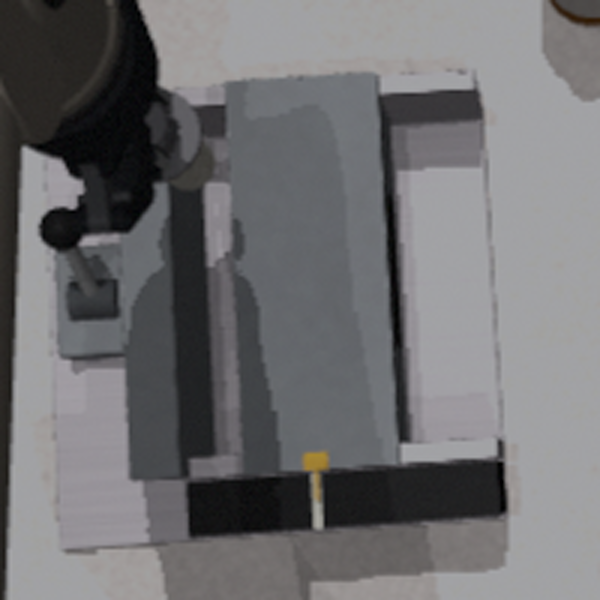

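Run:
```python
from h import *
st()
for y in (.0475,.0175,-.0175,-.1075): print(y,proj('wrist',[[*rk(0,y),.11],[*rk(.06,y),.11]]).round(1).tolist())
for uv in ([200,157],[200,252],[200,367],[200,142]): print(uv,tork(ray('wrist',uv,.11)[0]))
save(cv2.imread('pics/w16.png'),'w16a',(150,120,430,300),2.8)
```

```text
t 22.12 tcp [0.637  0.2091 0.2315] x [ 0.    -0.001 -1.   ] y [0.999 0.05  0.   ] F [-0.11 -0.23 -0.48] w 0.0268
0.0475 [[223.6, 156.7], [320.3, 156.5]]
0.0175 [[227.3, 203.9], [320.4, 203.7]]
-0.0175 [[231.2, 254.7], [320.6, 254.5]]
-0.1075 [[240.1, 368.2], [321.1, 368.1]]
[200, 157] [-0.0146379  0.0473605]
[200, 252] [-0.02077826 -0.01553479]
[200, 367] [-0.0296472  -0.10637867]
[200, 142] [-0.01374965  0.05645879]
```

View pics/w16a.png

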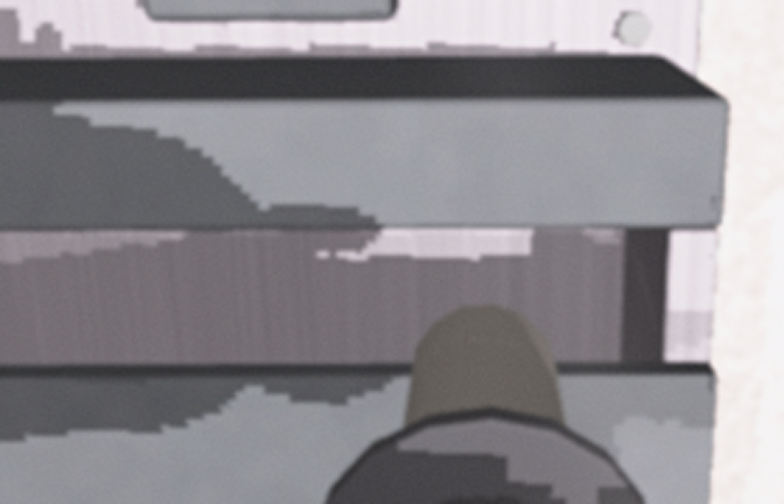

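Emit:
apply_moves(series="0 0 0 0 0 -0.0015 0.2; 0 0 0 0 0 -0.0025 0.2; 0 0 0 0 0 -0.0025 0.2; 0 0 0 0 0 -0.0025 0.2")

```text
clock: 22.62
tcp_pos: [0.6364, 0.214, 0.2313]
orientation: [1.17, 1.234, -1.17]
contact_force: [-0.3, -0.2, -1.9]
grip_width: 0.0267
```

Run:
```python
from h import *
st(); o,p,_=cur(); print(tork(p)); f=grab_frame('wrist'); st(); o,p,_=cur(); print(tork(p)); save(f,'w17',(220,180,420,420),2.5)
# expected pix of a vial centred at tcp: foot circle, collar
z0=p[2]-.0862
for (x,y) in (tork(p),(.06,.0007)):
  a=np.linspace(0,2*np.pi,200)
  for r,h in ((.015,0),(.025,.085),(.014,.111)):
    P=np.array([[*(rk(x,y)+r*np.array([np.cos(t),np.sin(t)])),z0+h] for t in a]); q=proj('wrist',P); print(h,'u',q[:,0].min().round(1),q[:,0].max().round(1),'v',q[:,1].min().round(1),q[:,1].max().round(1))
```

```text
t 22.62 tcp [0.6364 0.214  0.2313] x [-0. -0. -1.] y [ 0.999  0.053 -0.   ] F [-0.28 -0.15 -1.94] w 0.0267
[0.06013769 0.00311313]
t 22.68 tcp [0.6364 0.214  0.2313] x [ 0. -0. -1.] y [0.999 0.053 0.   ] F [-0.2  -0.08 -1.27] w 0.0267
[0.06013953 0.00310895]
0 u 295.3 347.0 v 226.1 274.7
0.085 u 255.9 384.7 v 267.1 380.5
0.111 u 277.4 362.3 v 330.2 402.2
0 u 295.1 346.7 v 230.1 278.4
0.085 u 255.8 384.1 v 273.1 385.5
0.111 u 277.2 361.6 v 336.8 407.9
```

View pics/w17.png

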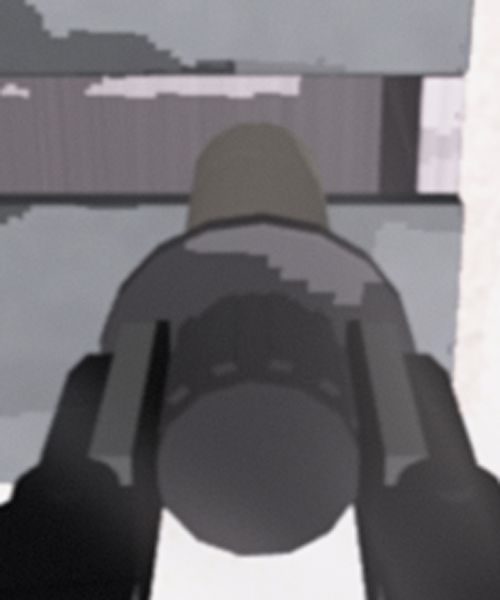

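Run:
```python
from h import *
for r in (209.2,261.2): print(tork(ray('wrist',[250,r],.11)[0]))
st(); rows([*rk(.06,.0009),.2313],2.95);rows([*rk(.06,.0009),.117],2.95)
```

```text
[0.0140259  0.01879529]
[ 0.01202637 -0.01733075]
t 22.68 tcp [0.6364 0.214  0.2313] x [ 0. -0. -1.] y [0.999 0.053 0.   ] F [-0.2  -0.08 -1.27] w 0.0267
-> [ 0.0016  0.     -0.    ] [-0.     -0.0001  0.0022] dist 0.002 ang 0.1
-> [ 0.0016  0.     -0.    ] [ 1.143e-01 -1.000e-04  2.200e-03] dist 0.114 ang 0.1
```

Emit:
apply_moves(series="0 0 0 0 0 0.002 0.2; 0 0 0 0.015 0 0.002 0.2; 0 0 0 0.028 0 0.002 0.2; 0 0 0 0.028 0 0.002 0.2; 0 0 0 0.028 0 0.002 0.2; 0 0 0 0.028 0 0.002 0.2")

```text
clock: 23.42
tcp_pos: [0.6369, 0.212, 0.2038]
orientation: [1.171, 1.233, -1.169]
contact_force: [-0.1, -1.2, -0.1]
grip_width: 0.027
```

Run:
```python
from h import *
st(); o,p,_=cur(); print(tork(p)); f=grab_frame('wrist'); save(f,'w18',(220,180,420,420),2.5); save(grab_frame('scene'),'s18',(340,110,480,230),5)
```

```text
t 23.43 tcp [0.6369 0.212  0.2038] x [ 0.001  0.    -1.   ] y [0.999 0.053 0.001] F [-0.07 -1.2  -0.09] w 0.0270
[0.06051643 0.00109561]
```

View pics/w18.png

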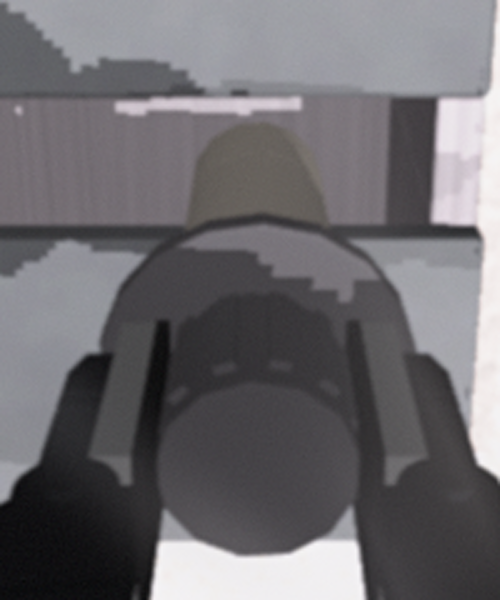

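View pics/s18.png

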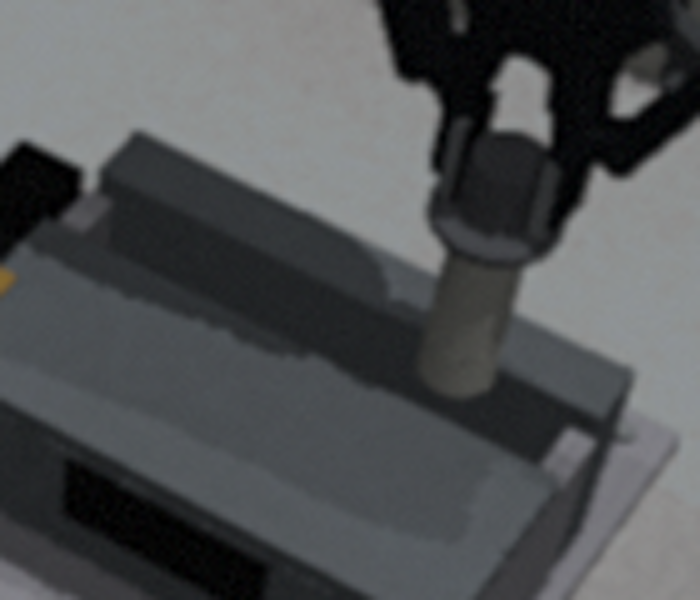

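Emit:
apply_moves(series="0 0 0 0.004 0 -0.001 0.2; 0 0 0 0.012 0 -0.001 0.2; 0 0 0 0.02 0 -0.001 0.2; 0 0 0 0.028 0 -0.001 0.2; 0 0 0 0.028 0 -0.001 0.2")

```text
clock: 24.15
tcp_pos: [0.6359, 0.2128, 0.1742]
orientation: [1.169, 1.235, -1.172]
contact_force: [-0.1, -0.1, -1.4]
grip_width: 0.0266
```

Run:
```python
from h import *
st(); o,p,_=cur(); print(tork(p)); save(grab_frame('scene'),'s19',(340,110,480,230),5); blk('top')
```

```text
t 24.15 tcp [0.6359 0.2128 0.1742] x [-0.002 -0.001 -1.   ] y [ 0.999  0.053 -0.002] F [-0.11 -0.05 -1.42] w 0.0266
[0.05954963 0.0019599 ]
top block y -0.0594 n46 -> gap to mark(-.0591) mm 0.25
```

View pics/s19.png

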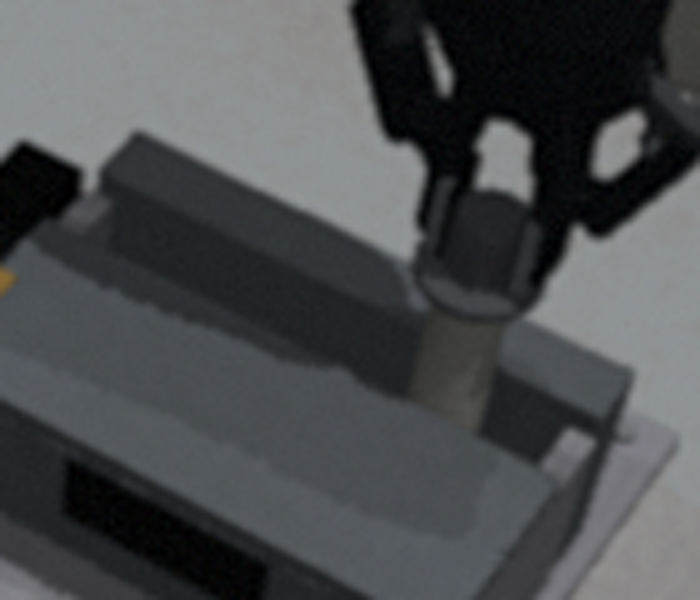

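Emit:
apply_moves(series="0 0 0 0.01 0 0.0005 0.2; 0 0 0 0.02 0 0.0005 0.2; 0 0 0 0.03 0 0.0005 0.2; 0 0 0 0.04 0 0.0005 0.2; 0 0 0 0.05 0 0.0005 0.2; 0 0 0 0.055 0 0.0005 0.2; 0 0 0 0.057 0 0.0005 0.2; 0 0 0 0.057 0 0.0005 0.2")

```text
clock: 25.25
tcp_pos: [0.6366, 0.2125, 0.1184]
orientation: [1.17, 1.234, -1.17]
contact_force: [-0.2, -0.5, 0.0]
grip_width: 0.0265
```

Run:
```python
from h import *
st(); o,p,_=cur(); print(tork(p)); save(grab_frame('scene'),'s20',(340,110,480,230),5)
```

```text
t 25.25 tcp [0.6366 0.2125 0.1184] x [ 0.  0. -1.] y [0.999 0.053 0.   ] F [-0.2  -0.45  0.04] w 0.0265
[0.06030437 0.00157718]
```

View pics/s20.png

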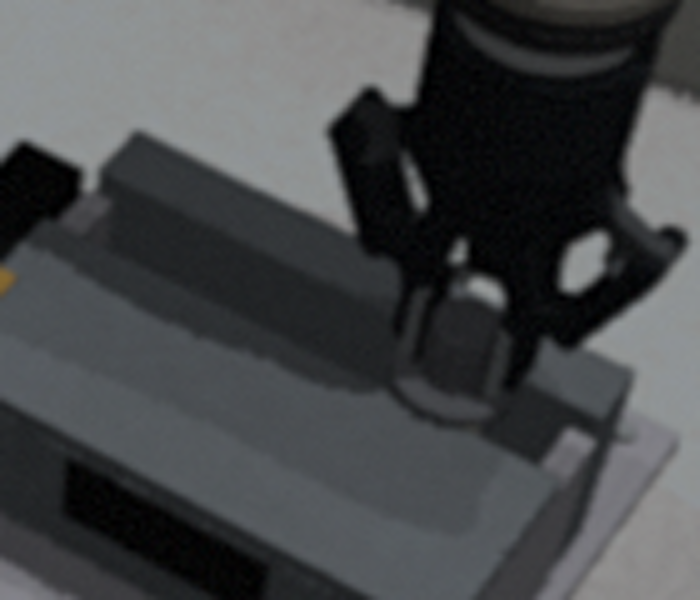

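Emit:
apply_moves(series="0 0 0 0.0015 0 0 0.2; 0 0 0 0.0015 0 0 0.35; 0 0 0 0.0015 0 0 0.55; 0 0 0 0.0015 0 0 0.6; 0 0 0 -0.01 0 0 0.6; 0 0 0 -0.04 0 0 0.6; 0 0 0 -0.09 0 0 0.6; 0 0 0 -0.12 0 0 0.6; 0 0 0 -0.12 0 0.05 0.6; 0 0 0 -0.12 -0.03 0.1 0.6; 0 0 0 -0.12 -0.06 0.15 0.6; 0 0 0 -0.12 -0.09 0.2 0.6")

```text
clock: 26.8
tcp_pos: [0.5565, 0.0061, 0.2392]
orientation: [1.171, 1.233, -1.169]
contact_force: [0.3, -0.8, 0.7]
grip_width: 0.0515
```

Run:
```python
from h import *
st(); s=grab_frame('scene'); save(s,'s21',None,1.2); save(grab_frame('top'),'t21',(130,140,330,340),3); rows([.464,-.0945,.22],2.95)
```

```text
t 26.80 tcp [0.5565 0.0061 0.2392] x [ 0.001  0.    -1.   ] y [0.999 0.053 0.001] F [ 0.35 -0.81  0.71] w 0.0515
-> [-0.009   0.0007  0.0002] [ 0.0197 -0.0943  0.0909] dist 0.133 ang 0.5
```

View pics/s21.png

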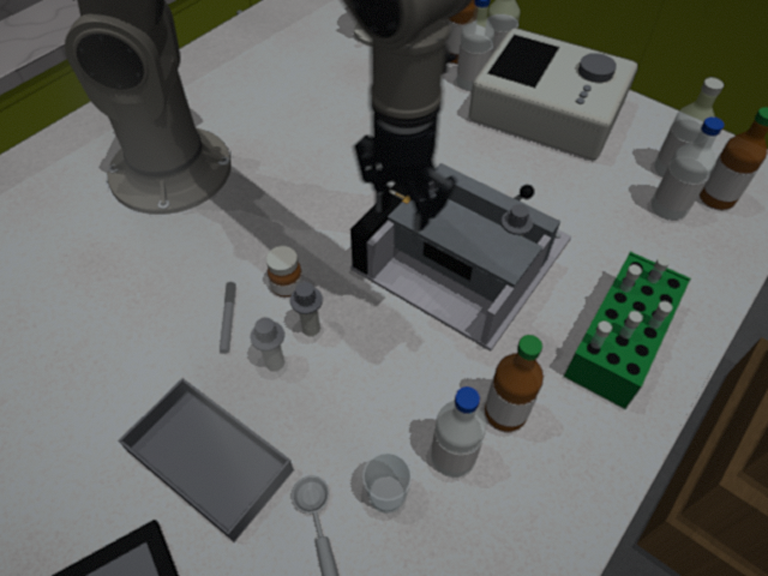

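View pics/t21.png

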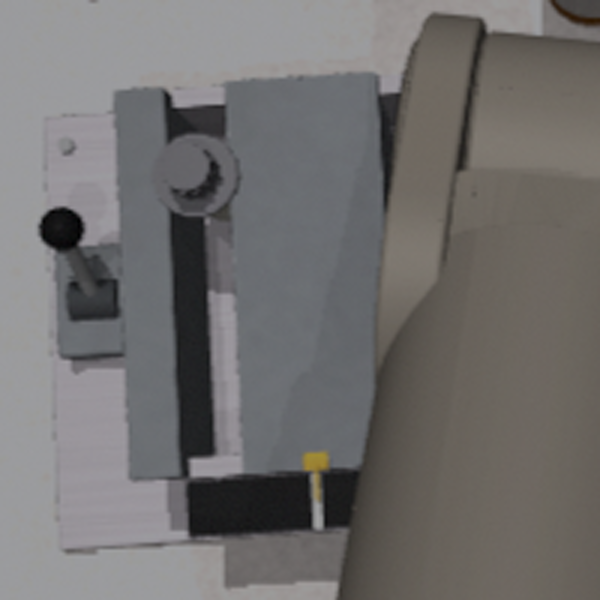

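Emit:
apply_moves(series="0 0 0 0 -0.04 0.04 0.6; 0 0 0 0 -0.08 0.08 0.6; 0 0 0 0.03 -0.094 0.091 0.6; 0 0 0 0.08 -0.094 0.091 0.6; 0 0 0 0.085 -0.094 0.091 0.6; 0 0 0 0.085 -0.094 0.091 0.6; 0 0 0 0.085 -0.094 0.091 0.6")

```text
clock: 27.78
tcp_pos: [0.4697, -0.0878, 0.1549]
orientation: [1.171, 1.232, -1.168]
contact_force: [0.0, 0.1, 0.1]
grip_width: 0.0511
```

Run:
```python
from h import *
st(); f=grab_frame('wrist'); st(); save(f,'w22'); _,p,_=cur(); print(proj('wrist',[[.464,-.0945,.111],[.464,-.0945,.085],[.464,-.176,.111]]))
```

```text
t 27.77 tcp [ 0.4697 -0.0878  0.1549] x [ 0.003  0.    -1.   ] y [0.999 0.053 0.003] F [0.04 0.1  0.1 ] w 0.0511
t 27.82 tcp [ 0.4695 -0.0878  0.1548] x [ 0.003  0.    -1.   ] y [0.999 0.053 0.003] F [-0.53  0.77  0.18] w 0.0515
[[308.53595435 293.27348999]
 [309.92781463 272.31584814]
 [302.33145299 426.63323299]]
```

View pics/w22.png

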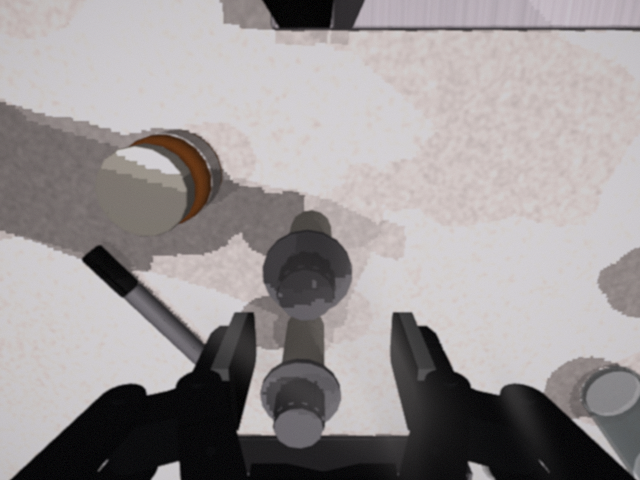

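Run:
```python
from h import *
print(ray('wrist',[[305.5,292],[299,427]],.111).round(4),ray('wrist',[[308,273],[302,394]],.085).round(4)); rows([.463,-.0942,.086],2.95)
```

```text
[[ 0.4625 -0.0939  0.111 ]
 [ 0.4622 -0.1763  0.111 ]] [[ 0.463  -0.095   0.085 ]
 [ 0.4626 -0.1753  0.085 ]]
-> [ 0.002  -0.0002 -0.0028] [ 0.0688 -0.0071  0.0061] dist 0.069 ang 0.2
```

Emit:
apply_moves(series="0 0 0 0 -0.007 0.006 0.6; 0 0 0 0.02 -0.007 0.006 0.6; 0 0 0 0.045 -0.007 0.006 0.6; 0 0 0 0.065 -0.007 0.006 0.6; 0 0 0 0.068 -0.007 0.006 0.6; 0 0 0 0.068 -0.007 0.006 0.6; 0 0 0 0.068 -0.007 0.006 0.6")

```text
clock: 28.7
tcp_pos: [0.4621, -0.0944, 0.0862]
orientation: [1.171, 1.233, -1.169]
contact_force: [0.3, -0.7, -1.0]
grip_width: 0.0513
```

Run:
```python
from h import *
st(); f=grab_frame('wrist'); st(); save(f,'w23',(150,150,500,480),2)
```

```text
t 28.70 tcp [ 0.4621 -0.0944  0.0862] x [ 0.002  0.    -1.   ] y [0.999 0.053 0.002] F [ 0.35 -0.73 -0.99] w 0.0513
t 28.75 tcp [ 0.4621 -0.0943  0.0861] x [ 0.001  0.    -1.   ] y [0.999 0.053 0.001] F [ 0.02  0.23 -0.3 ] w 0.0512
```

View pics/w23.png

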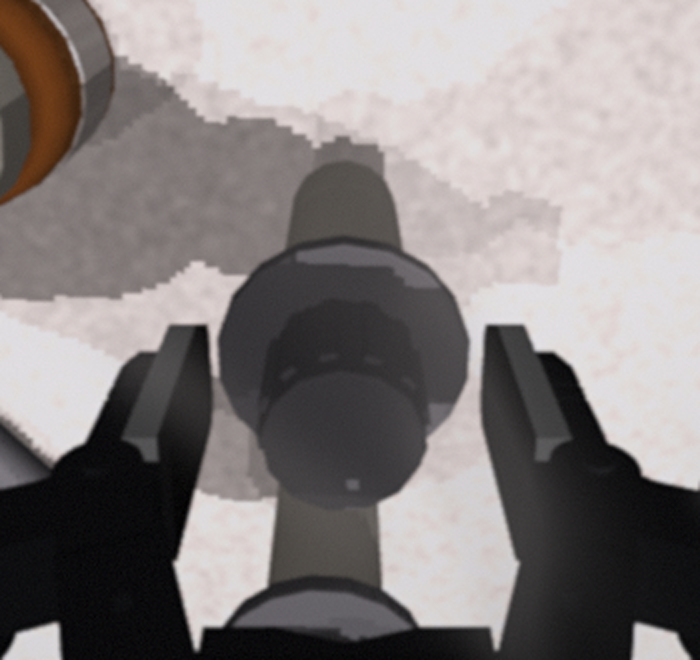

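Emit:
apply_moves(series="0 0 0 0 0 0 0.2; 0 0 0 0 0 0 0.2; 0 0 0 0 0 0 0.2; 0 0 0 0 0 0 0.2; 0 0 0 0 0 0 0.2; 0 0 0 -0.03 0 0 0.2; 0 0 0 -0.08 0 0 0.2; 0 0 0 -0.13 0 0 0.2; 0 0 0 -0.145 0 0 0.2; 0 0 0 -0.145 0 0 0.2", force=40)

```text
clock: 30.0
tcp_pos: [0.4618, -0.0939, 0.2306]
orientation: [1.171, 1.234, -1.168]
contact_force: [0.2, 0.9, -1.3]
grip_width: 0.0266
```

Run:
```python
from h import *
st(); rows([*rk(0,.0012),.231],2.95)
```

```text
t 30.00 tcp [ 0.4618 -0.0939  0.2306] x [ 0.002  0.001 -1.   ] y [0.999 0.054 0.002] F [ 0.23  0.87 -1.27] w 0.0266
-> [ 0.0022 -0.0009 -0.0016] [ 1.000e-04  1.308e-01 -2.963e-01] dist 0.324 ang 0.2
```

Emit:
apply_moves(series="0 0 0 0 0.02 -0.045 0.2; 0 0 0 0 0.04 -0.09 0.2; 0 0 0 0 0.06 -0.14 0.2; 0 0 0 0 0.085 -0.19 0.2; 0 0 0 0 0.11 -0.24 0.2; 0 0 0 0 0.125 -0.28 0.2; 0 0 0 0 0.131 -0.296 0.2; 0 0 0 0 0.131 -0.296 0.2; 0 0 0 0 0.131 -0.296 0.2; 0 0 0 0 0.131 -0.296 0.2")

```text
clock: 31.25
tcp_pos: [0.5765, 0.2062, 0.2304]
orientation: [1.172, 1.233, -1.172]
contact_force: [0.9, 0.4, -1.2]
grip_width: 0.0266
```

Run:
```python
from h import *
st(); o,p,_=cur(); print(tork(p)); rows([*rk(0,.0012),.202],2.95)
```

```text
t 31.25 tcp [0.5765 0.2062 0.2304] x [-0. -0. -1.] y [ 0.999  0.05  -0.   ] F [ 0.91  0.38 -1.25] w 0.0266
[-5.84602692e-05 -1.59274880e-03]
-> [-0.0012  0.0002  0.0002] [ 0.0284  0.0001 -0.0028] dist 0.029 ang 0.1
```

Emit:
apply_moves(series="0 0 0 0 0 -0.002 0.2; 0 0 0 0.015 0 -0.002 0.2; 0 0 0 0.028 0 -0.002 0.2; 0 0 0 0.028 0 -0.002 0.2; 0 0 0 0.028 0 -0.002 0.2")

```text
clock: 31.88
tcp_pos: [0.5766, 0.2102, 0.2022]
orientation: [1.17, 1.234, -1.17]
contact_force: [0.1, 0.5, -1.4]
grip_width: 0.0271
```

Run:
```python
from h import *
st(); o,p,_=cur(); print(tork(p)); f=grab_frame('wrist'); save(f,'w24',(220,180,420,420),2.5); save(grab_frame('scene'),'s24',(320,110,460,230),5)
```

```text
t 31.88 tcp [0.5766 0.2102 0.2022] x [-0. -0. -1.] y [ 0.999  0.053 -0.   ] F [ 0.14  0.53 -1.43] w 0.0271
[0.0002622  0.00236651]
```

View pics/w24.png

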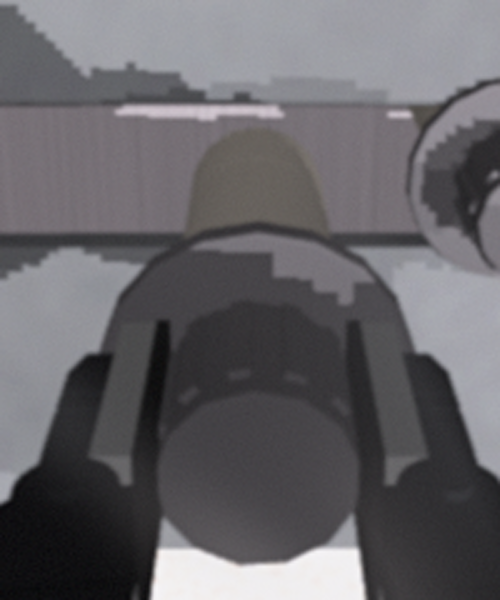

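View pics/s24.png

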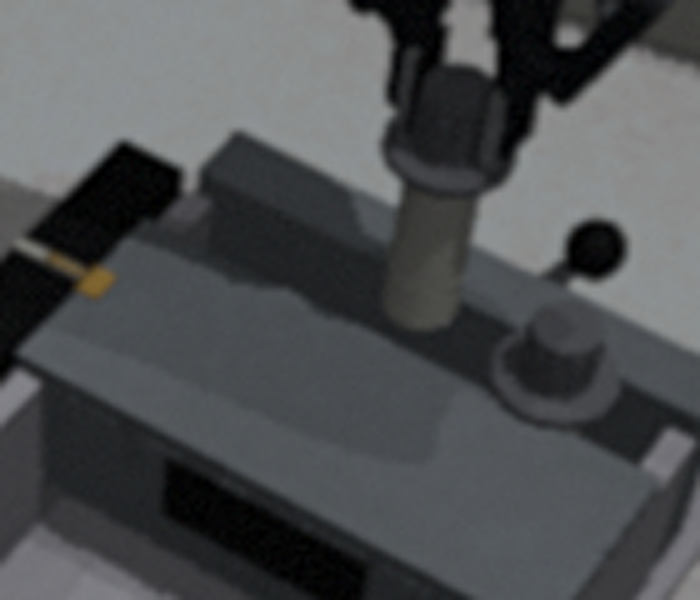

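Emit:
apply_moves(series="0 0 0 0.01 0 0 0.2; 0 0 0 0.02 0 0 0.2; 0 0 0 0.03 0 0 0.2; 0 0 0 0.04 0 0 0.2; 0 0 0 0.05 0 0 0.2; 0 0 0 0.06 0 0 0.2; 0 0 0 0.07 0 0 0.2; 0 0 0 0.08 0 0 0.2; 0 0 0 0.084 0 0 0.2; 0 0 0 0.084 0 0 0.2")

```text
clock: 33.22
tcp_pos: [0.5765, 0.2102, 0.118]
orientation: [1.17, 1.234, -1.171]
contact_force: [0.1, -0.1, -0.0]
grip_width: 0.0266
```

Run:
```python
from h import *
st(); o,p,_=cur(); print(tork(p)); f=grab_frame('wrist'); save(f,'w25',(120,180,520,480),2); save(grab_frame('scene'),'s25',(320,110,460,230),5)
```

```text
t 33.23 tcp [0.5765 0.2102 0.118 ] x [-0. -0. -1.] y [ 0.999  0.053 -0.   ] F [ 0.13 -0.11 -0.02] w 0.0266
[7.79003937e-05 2.41819271e-03]
```

View pics/w25.png

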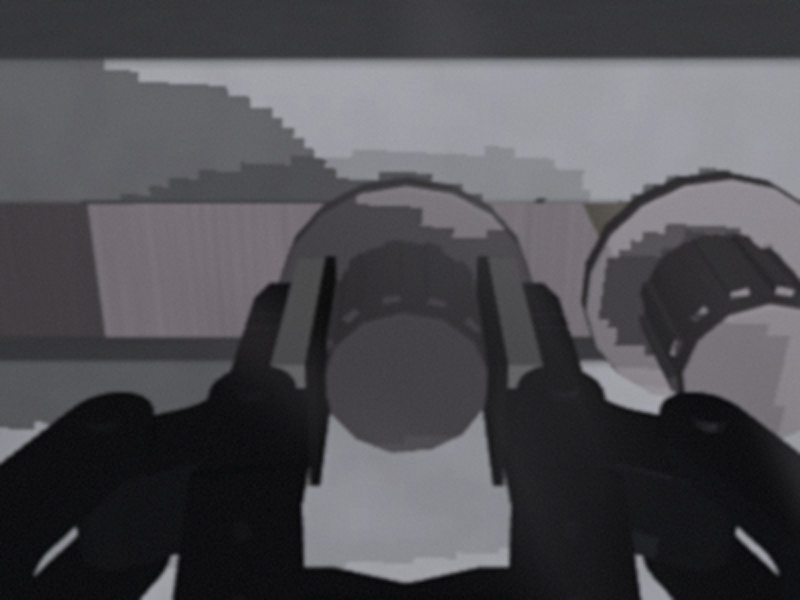

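View pics/s25.png

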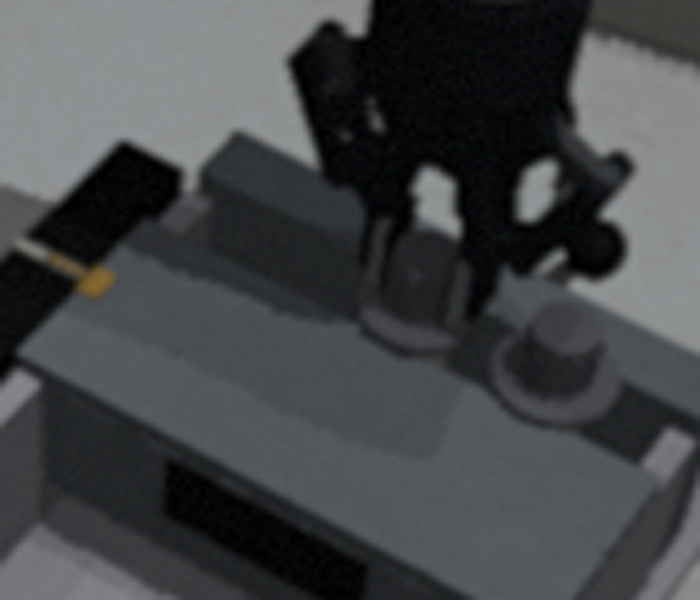

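Emit:
apply_moves(series="0 0 0 0.0015 0 0 0.2; 0 0 0 0.0015 0 0 0.35; 0 0 0 0.0015 0 0 0.45; 0 0 0 0.0015 0 0 0.45; 0 0 0 -0.01 0 0 0.45; 0 0 0 -0.04 0 0 0.45; 0 0 0 -0.09 0 0 0.5; 0 0 0 -0.12 0 0 0.6; 0 0 0 -0.12 -0.03 0.06 0.6; 0 0 0 -0.12 -0.06 0.12 0.6; 0 0 0 -0.12 -0.08 0.18 0.6; 0 0 0 -0.12 -0.1 0.24 0.6")

```text
clock: 34.83
tcp_pos: [0.4916, -0.0263, 0.2393]
orientation: [1.171, 1.233, -1.168]
contact_force: [0.5, -0.6, 0.3]
grip_width: 0.0509
```

Run:
```python
from h import *
st(); save(grab_frame('scene'),'s26',None,1.2); blk('scene'); rows([.4624,-.1758,.155],2.95)
```

```text
t 34.83 tcp [ 0.4916 -0.0263  0.2393] x [ 0.002  0.001 -1.   ] y [0.999 0.053 0.002] F [ 0.5 -0.6  0.3] w 0.0509
scene block y -0.0593 n26 -> gap to mark(-.0591) mm 0.17
-> [-0.0096  0.0001 -0.0006] [ 0.0844 -0.0337  0.1426] dist 0.169 ang 0.6
```

View pics/s26.png

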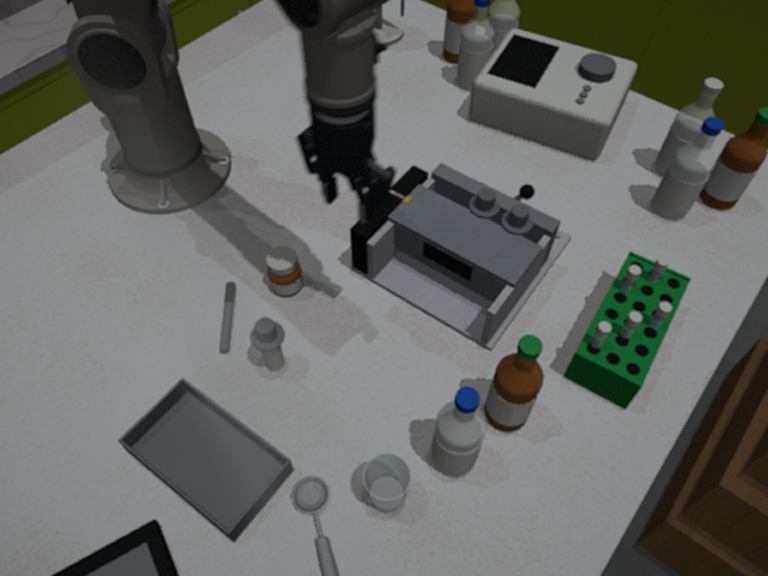

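Two vials are hanging and the jaw is unmoved. Next is vial C.

Emit:
apply_moves(series="0 0 0 0 -0.015 0.06 0.6; 0 0 0 0 -0.03 0.12 0.6; 0 0 0 0.02 -0.034 0.143 0.6; 0 0 0 0.07 -0.034 0.143 0.6; 0 0 0 0.085 -0.034 0.143 0.6; 0 0 0 0.085 -0.034 0.143 0.6; 0 0 0 0.085 -0.034 0.143 0.6")

```text
clock: 35.8
tcp_pos: [0.467, -0.169, 0.1547]
orientation: [1.17, 1.232, -1.168]
contact_force: [0.8, 0.7, 0.0]
grip_width: 0.051
```

Run:
```python
from h import *
st(); f=grab_frame('wrist'); st(); save(f,'w27'); print(proj('wrist',[[.4624,-.1758,.111],[.4624,-.1758,.085]])); rows([.4624,-.1756,.0865],2.95)
```

```text
t 35.80 tcp [ 0.467  -0.169   0.1547] x [ 0.002 -0.    -1.   ] y [0.999 0.054 0.002] F [0.77 0.71 0.04] w 0.0510
t 35.85 tcp [ 0.4671 -0.169   0.1548] x [ 0.003 -0.    -1.   ] y [0.999 0.054 0.003] F [ 1.04 -0.59  0.56] w 0.0516
[[310.30214238 293.42327639]
 [311.51595042 272.43175277]]
-> [ 0.0022  0.0002 -0.0027] [ 0.0683 -0.0052  0.0063] dist 0.069 ang 0.2
```

View pics/w27.png

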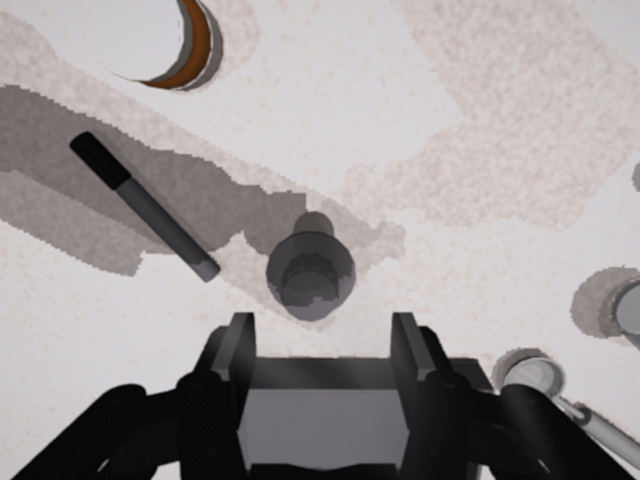

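Emit:
apply_moves(series="0 0 0 0 -0.005 0.006 0.6; 0 0 0 0.02 -0.005 0.006 0.6; 0 0 0 0.045 -0.005 0.006 0.6; 0 0 0 0.065 -0.005 0.006 0.6; 0 0 0 0.068 -0.005 0.006 0.6; 0 0 0 0.068 -0.005 0.006 0.6; 0 0 0 0.068 -0.005 0.006 0.6")

```text
clock: 36.72
tcp_pos: [0.4618, -0.1756, 0.0862]
orientation: [1.171, 1.232, -1.169]
contact_force: [0.6, -0.8, 0.1]
grip_width: 0.0515
```

Run:
```python
from h import *
f=grab_frame('wrist'); st(); save(f,'w28',(150,150,500,480),2)
```

```text
t 36.77 tcp [ 0.4617 -0.1755  0.0861] x [ 0.002 -0.    -1.   ] y [0.999 0.053 0.002] F [ 0.81  1.32 -0.35] w 0.0514
```

View pics/w28.png

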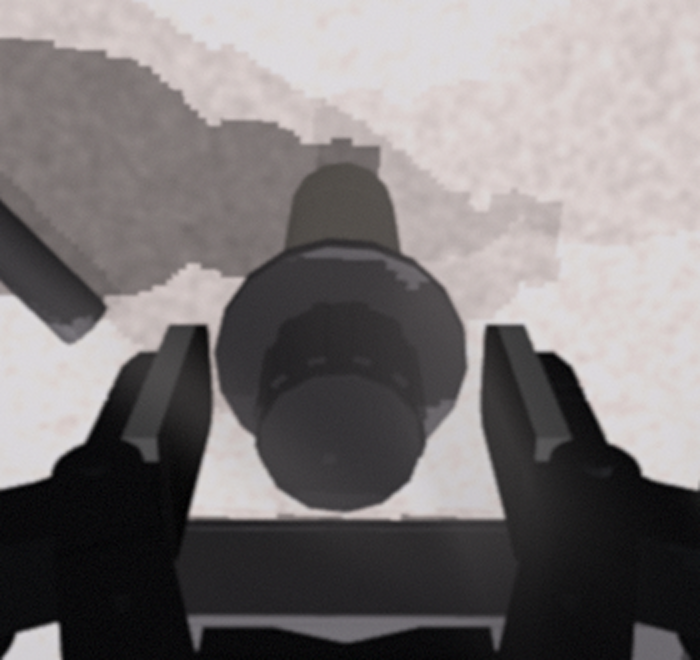

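Emit:
apply_moves(series="0 0 0 0 0 0 0.2; 0 0 0 0 0 0 0.2; 0 0 0 0 0 0 0.2; 0 0 0 0 0 0 0.2; 0 0 0 0 0 0 0.2; 0 0 0 -0.03 0 0 0.2; 0 0 0 -0.08 0 0 0.2; 0 0 0 -0.13 0 0 0.2; 0 0 0 -0.145 0 0 0.2; 0 0 0 -0.145 0 0 0.2", force=40)

```text
clock: 38.02
tcp_pos: [0.4615, -0.175, 0.2306]
orientation: [1.171, 1.233, -1.168]
contact_force: [0.7, 1.0, -1.1]
grip_width: 0.0266
```

Run:
```python
from h import *
st(); rows([*rk(-.062,.0012),.231],2.95)
```

```text
t 38.02 tcp [ 0.4615 -0.175   0.2306] x [ 0.002  0.001 -1.   ] y [0.999 0.054 0.002] F [ 0.65  1.   -1.09] w 0.0266
-> [ 0.0022 -0.0006 -0.0016] [-1.000e-04  7.340e-02 -3.774e-01] dist 0.384 ang 0.2
```

Emit:
apply_moves(series="0 0 0 0 0.01 -0.045 0.2; 0 0 0 0 0.02 -0.095 0.2; 0 0 0 0 0.03 -0.145 0.2; 0 0 0 0 0.04 -0.195 0.2; 0 0 0 0 0.05 -0.245 0.2; 0 0 0 0 0.06 -0.295 0.2; 0 0 0 0 0.069 -0.34 0.2; 0 0 0 0 0.074 -0.37 0.2; 0 0 0 0 0.074 -0.379 0.2; 0 0 0 0 0.074 -0.379 0.2; 0 0 0 0.014 0.074 -0.379 0.2; 0 0 0 0.028 0.074 -0.379 0.2")

```text
clock: 39.52
tcp_pos: [0.5148, 0.2056, 0.2012]
orientation: [1.171, 1.233, -1.172]
contact_force: [-0.9, -0.7, -1.3]
grip_width: 0.0269
```

Emit:
apply_moves(series="0 0 0 0 0 0 0.2; 0 0 0 0 0 0 0.2; 0 0 0 0 0 0 0.2")

```text
clock: 39.9
tcp_pos: [0.5153, 0.2071, 0.2027]
orientation: [1.171, 1.234, -1.169]
contact_force: [-0.0, 0.2, -1.6]
grip_width: 0.0266
```

Run:
```python
from h import *
st(); o,p,_=cur(); print(tork(p)); f=grab_frame('wrist'); save(f,'w29',(220,180,420,420),2.5); save(grab_frame('scene'),'s29',(300,100,440,220),5)
```

```text
t 39.90 tcp [0.5153 0.2071 0.2027] x [ 0.001  0.    -1.   ] y [0.999 0.053 0.001] F [-0.01  0.16 -1.64] w 0.0266
[-0.06114321  0.00246145]
```

View pics/w29.png

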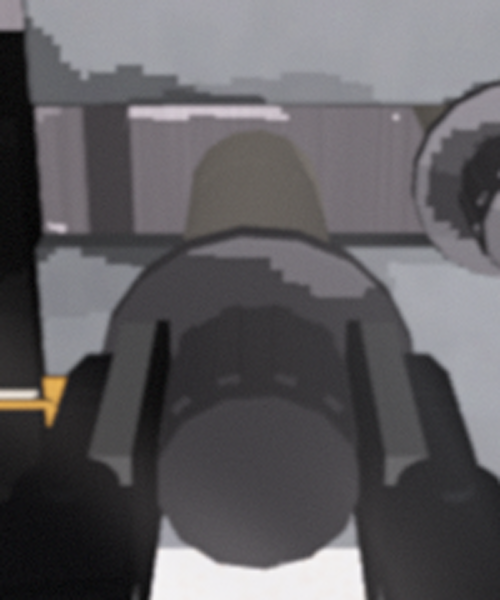

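View pics/s29.png

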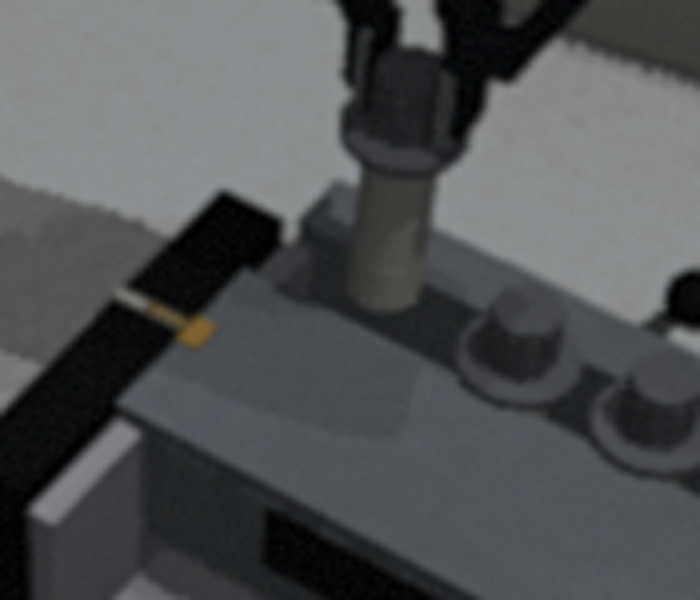

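Emit:
apply_moves(series="0 0 0 0.01 0 -0.0005 0.2; 0 0 0 0.02 0 -0.0005 0.2; 0 0 0 0.03 0 -0.0005 0.2; 0 0 0 0.04 0 -0.0005 0.2; 0 0 0 0.05 0 -0.0005 0.2; 0 0 0 0.06 0 -0.0005 0.2; 0 0 0 0.07 0 -0.0005 0.2; 0 0 0 0.08 0 -0.0005 0.2; 0 0 0 0.084 0 -0.0005 0.2; 0 0 0 0.084 0 -0.0005 0.2")

```text
clock: 41.25
tcp_pos: [0.5149, 0.2075, 0.1181]
orientation: [1.17, 1.234, -1.171]
contact_force: [0.5, 0.0, -1.0]
grip_width: 0.0268
```

Run:
```python
from h import *
st(); o,p,_=cur(); print(tork(p)); save(grab_frame('scene'),'s30',(300,100,440,220),5); blk('scene')
```

```text
t 41.25 tcp [0.5149 0.2075 0.1181] x [-0. -0. -1.] y [ 0.999  0.053 -0.   ] F [ 0.51  0.02 -1.01] w 0.0268
[-0.06156124  0.0028419 ]
scene block y -0.0593 n26 -> gap to mark(-.0591) mm 0.17
```

View pics/s30.png

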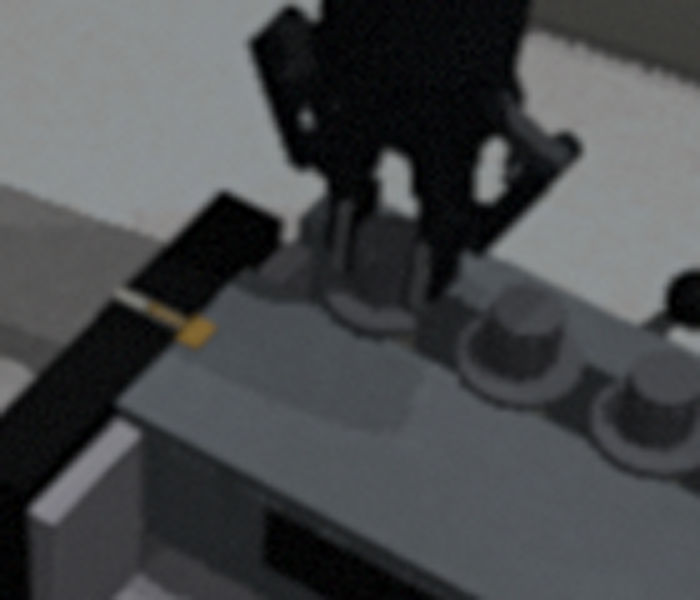

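Emit:
apply_moves(series="0 0 0 0.0015 0 0 0.2; 0 0 0 0.0015 0 0 0.35; 0 0 0 0.0015 0 0 0.45; 0 0 0 0.0015 0 0 0.45; 0 0 0 -0.01 0 0 0.45; 0 0 0 -0.04 0 0 0.45; 0 0 0 -0.09 0 0 0.5; 0 0 0 -0.14 0 0 0.6; 0 0 0 -0.16 0 -0.04 0.6; 0 0 0 -0.16 -0.01 -0.09 0.6; 0 0 0 -0.16 -0.03 -0.12 0.6; 0 0 0 -0.16 -0.03 -0.12 0.6")

```text
clock: 42.85
tcp_pos: [0.4766, 0.3291, 0.2787]
orientation: [1.166, 1.238, -1.166]
contact_force: [0.2, -0.1, 0.4]
grip_width: 0.0514
```

Run:
```python
from h import *
st(); s=blk('scene'); t=blk('top'); save(s,'s31',None,1.2); save(t,'t31',None,1.2); save(t,'t31r',(130,140,330,340),3); save(grab_frame('wrist'),'w31')
```

```text
t 42.85 tcp [0.4766 0.3291 0.2787] x [-0.001  0.001 -1.   ] y [ 0.998  0.059 -0.001] F [ 0.22 -0.15  0.37] w 0.0514
scene block y -0.0593 n26 -> gap to mark(-.0591) mm 0.17
top block y -0.0594 n46 -> gap to mark(-.0591) mm 0.25
```

View pics/s31.png

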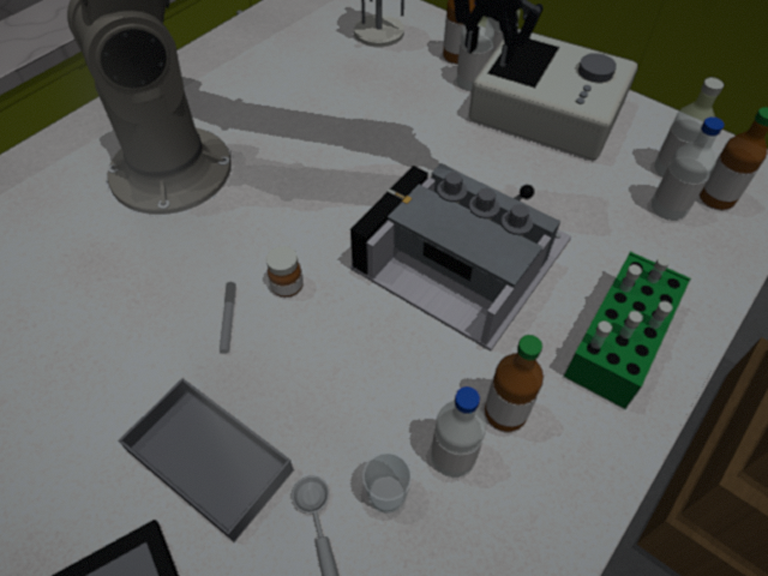

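View pics/t31.png

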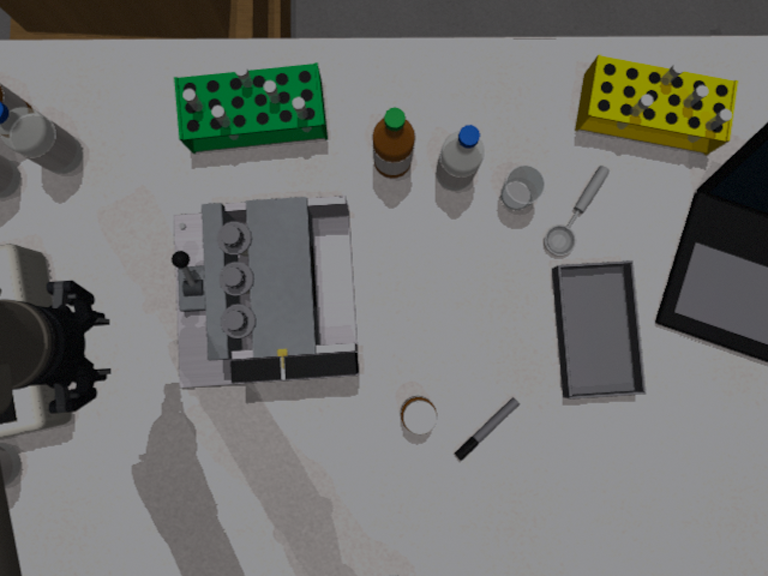

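View pics/t31r.png

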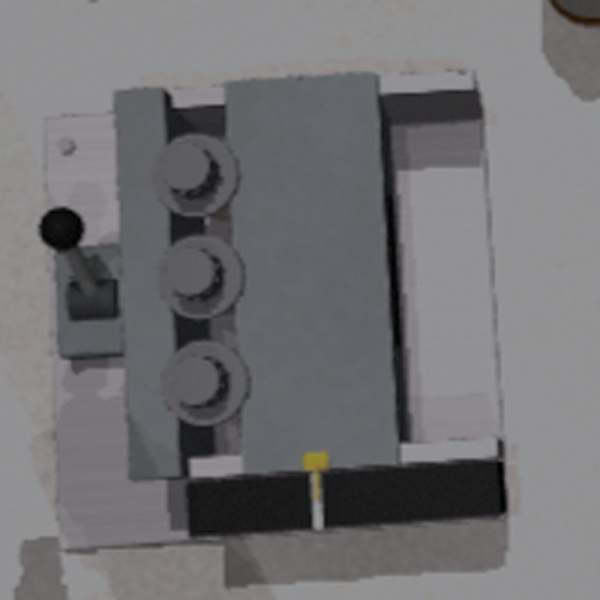

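View pics/w31.png

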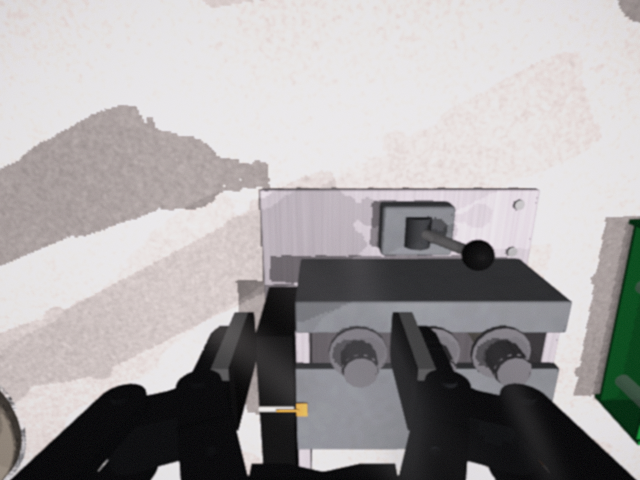

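Run:
```python
from h import *
print('ball', tork(ray('top',[130+62/3,140+228/3],.098)[0]), 'start', tork(ray('top',[152,256],.098)[0]))
for c in ((187,165),(189,275),(193,382)): print('cap',tork(ray('top',[130+c[0]/3,140+c[1]/3],.141)[0]))
for c in ((197,175),(202,277),(205,383)): print('collar',tork(ray('top',[130+c[0]/3,140+c[1]/3],.115)[0]))
```

```text
ball [0.03485686 0.08427536] start [-0.0364288   0.08437806]
cap [ 0.05947553 -0.00038789]
cap [-0.00345274  0.00111482]
cap [-0.06394069  0.00141192]
collar [ 0.05830941 -0.00017964]
collar [-0.00176629 -0.00052775]
collar [-0.06333779  0.00037426]
```

Run:
```python
from bench import hand_in, get_obs
print(hand_in(), get_obs()['clock'])
```

```text
the job is handed in; nothing more can be done
the job is handed in; nothing more can be done
```

The job is handed in after about 43 s of the allowed 210 s, and every check I made at the end came out right.

- **Jaw:** I nudged it closed in small pushes. My first reading put the pointer closer to the mark than it was. A look with the arm out of the way showed it about 2 mm short, so I pushed once more. It now reads 0.1–0.3 mm short of the mark's middle in both fixed cameras, and I saw no sign that it ever passed the mark. Its reading changed by no more than 0.2 mm while I placed the vials.
- **Lock lever:** I pushed it over until the force rose at its stop. The ball moved about 71 mm, from rack x −36 mm to +35 mm, against about 72 mm for a full throw.
- **Vials:** I found three, and all had slim bodies by their measured width. They hang upright by their collars at about rack x +59, −2 and −63 mm. None was fat, so the tray stays empty. No fourth vial showed in any view, though the cameras do not cover the whole bench.
- **Other things:** in the final pictures the tray, bottles, jar, beaker, marker and spatula look to be where they started. The arm was clear of everything at hand-in.

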